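# Turn over and refit the spatter guards

### The arm

A 6-joint arm with a two-finger parallel gripper is mounted at the origin on the work surface. World frame = base frame: x ahead of the robot, y to its left, z up, the work surface at z = 0. Lengths are in m, angles in rad, forces in N, time in s.
With the tool pointing down it reaches from about 0.25 to 0.725 m from the base axis. Payload 4 kg.
Tool frame: the origin (TCP) lies on the centre line of the jaws, within the pads' length; the fingertips stand 22 mm ahead of it and the grasp point (between the pads) lies 3 mm ahead of it; z points along the fingers, y is the line along which they close (so a half turn about z gives the same grasp; the last joint's range is limited). The gripper opens to 85 mm and grips with 20 to 120 N. Pads are 22 mm wide; open, the fingers measure 114 mm over their backs; the gripper's body (76 mm by 85 mm) begins 54 mm behind the grasp point. The pads swing forward as they close: fully open they stand 13 mm farther back than shut.
Start: joints at [-1.345, 0.241, 0.005, 1.335, 0, 1.571], TCP at [0.112, -0.487, 0.253] pointing down, gripper open.
Joint ranges: [-2.72, 2.72], [-1.05, 1.87], [-1.09, 1.28], [-1.99, 2.15], [-1.42, 1.44], [-3.14, 3.14]. Speed limits (rad/s): [2.79, 2.79, 3.14, 3.14, 3.14, 3.14].

### API

Orientations are given as a unit quaternion [x, y, z, w].
In Python, from workcell import bot gives the robot as it stands.
- The arm moves only by the shell command python3 -m inch 'ROWS'. ROWS is JSON, one flat list of numbers, 7 for each row, row after row: the shift along the world's x, y, z in mm, then the turn, a rotation vector about the world's x, y, z in rad, then the opening in per cent of the stroke, from 0 (shut) to 100 (fully open). A call has 1 to 8 rows; each row is the pose to reach, as a shift and turn from the pose commanded when the call began; what a row does not reach only later rows make up. A row lasts 1/12 s, in which the tool goes at most 41.7 mm and 7.16 degrees, less where a joint would pass 70% of its speed; a pose out of reach is approached as far as the arm can. A call with a gripper value outside its range is refused whole. The fingers move at their own pace and stop on an object; the grip force is fixed at half the most. Time passes only in rows, so rows that repeat a pose let the fingers close. It gives the time, the measured TCP pose, the force, the opening and the grip force at its end, in the units of the state.
- bot.get_obs(): the state, without advancing time (a new reading comes with each control period).
- bot.camera(name): name is "scene" or "top"; returns the picture (400x640x3 uint8, blue, green, red); there is no depth.
- bot.camera_info(name): a dict with "intrinsics" (3x3 intrinsics, pixels), "camera_from_world" (4x4, takes a point from world to camera coordinates). Camera axes: x right, y down, z forward; pixel columns grow to the right and rows downward; lengths in m; the calibration is good to about 2 mm. A picture is of the moment at which its call begins. camera_info takes no time and is no camera call.
- bot.job_done(): hands the job in; it is judged then, once.
Trained networks look in the newest picture that a camera, given by its name, has taken for a name from the list of things; names that differ only in an ending like _2 or _b are one class to them, and where a whole thing is asked for, a point or a joint stands for the part that bears it (a point fixed in the world has none). Each returns a list of dicts, best first, with "confidence" (0 to 1); they miss things now and then, are a little off and sometimes report something else, mostly with a low value. They report only what shows in the picture. A call takes as long as a camera call. They do not tell look-alikes from the thing itself.
- bot.silhouettes(camera, target): "mask" (400x640 bool, what is visible of it) and "uv" ([column, row] in pixels, amid what is visible of it).
- bot.spot_point(camera, target): "uv" ([column, row] in pixels: a listed point, or the origin of a listed thing).
The state is a dict: "clock": time; "joint_pos": joint angles; "joint_vel": joint speeds; "tau": joint torques, N m; "eef_pos": TCP position; "tool_rot": TCP orientation; "ft_force": force on the tool from outside, world axes, zero at the start; "ft_torque": the same for the moment, N m; "grip_width": finger opening in m; "grasp_force": force on a finger pad.
Only numpy, scipy, OpenCV 4.12 (cv2) and the standard library are available. Lean on these libraries where they do the work, as an engineer would, in place of code of your own. Each camera call takes 0.05 s, during which the arm holds its last target. There are 200 camera calls.

### The job

Unlock the clamp housing by turning its red knob a quarter turn counter-clockwise until it clicks over. Then turn over every spatter guard lying on the perforated block and refit it on the housing's sloping face, clean copper side outwards: keyholes over a pair of screw heads, then fully down into the slots, on any pair. When all the guards hang, lock the knob again with a quarter turn clockwise until it clicks, and leave the hammer, brass bar and magnet where they are.

Things in the scene. Friction and masses are not known exactly. Their poses are not given: they have to be found in the camera images.
- guardA: copper-plated steel plate 124 (x) x 88 (y) x 6 thick (z), 0.45 kg; may be absent. Origin: centre of its CLEAN copper face (z = 0); sooty spattered face at z = 6. Two keyholes at y = -25 and 25: entry hole 20 x 20 at x = -6 to 14, from it a slot 10 wide ends at x = -22. End x = -62 is the top when hung. Starts on the block sooty face up, that end towards the robot
- guardB: as guardA. A guard is too wide for the gripper in length and width: it can be held only by pinching its 6 mm thickness
- guardC: as guardA
- block: perforated steel fixture block, fixed, 175 (x) x 360 (y) x 90 high, flat top; origin at the centre of its underside; its -x side faces the robot. The guards lie on it, near and roughly square to its -x edge; nothing stands close to that side, so a guard can be drawn out to overhang there
- carrier: blue clamp housing, fixed, 330 wide (y); origin on the table below the top edge of its sloping face. The face looks away from the robot (+x) and up: from its top edge (x = 0, z = 105) it runs down and out (+x), 30 degrees from vertical, to the table. Behind it a flat top 35 deep, z = 101; then from x = -35 to -125 a step 55 high with the knob
- place0 (a point): point on the face midway between a pair of shoulder screws, 12 down the slope from its top edge. Screws stand square out of the face 25 either side along y: shank 7 diameter, 9 long, then a head 12 diameter, 5 thick. A guard hung here has this point at x = -18.5, y = 0, z = 6 to 9 in its own frame; its top end stands 31 up the slope from the face's edge
- place1 (a point): as place0, the middle pair; pairs are 105 apart, place0 at the housing's -y side. A hung guard has 1.5 play sideways
- place2 (a point): as place0, the pair at the housing's +y side
- lock_knob (a joint): angle of the lock knob, rad: 0 locked (grip bar along the housing's y; so at the start), grows counter-clockwise seen from above, stop at 1.57 open (bar along x). A spring detent resists with up to 0.2 N m and snaps the knob to the nearer end from dead centre at 0.79. Locked, brass pins stand 10 out of the face, in the entry holes of hung guards: they bar any guard not fully down
- knob_top (a point): top centre of the knob's red grip bar, on its vertical axis 85 behind the face's top edge, 103 above the table; the bar is 60 long, 14 wide, 36 tall
- hammer: hammer lying on the table, 220 long, origin near the middle; leave alone
- brass_bar: brass bar 160 x 22 x 22 on the table, origin under its centre; leave alone
- magnet: red and black welding magnet 104 x 100 x 22 on the table, origin under its centre; leave alone
Things that resemble listed ones, but are neither listed nor needed, are in the scene too. What is shaped like the guardA but turquoise is not meant.

How it is judged:
On the way, in this order (a step that is already met when the one before it is completed fails the run):
1. the lock knob is turned open past its detent (value of joint lock_knob above 1.4 rad), for 0.2 s.
2. every guard hangs fully down on a pair of screws, clean side outwards (((x of place0 in the frame of guardA between -0.0215 and -0.0155 m and y of place0 in the frame of guardA between -0.004 and 0.004 m and z of place0 in the frame of guardA between 0.0035 and 0.012 m) or (x of place1 in the frame of guardA between -0.0215 and -0.0155 m and y of place1 in the frame of guardA between -0.004 and 0.004 m and z of place1 in the frame of guardA between 0.0035 and 0.012 m) or (x of place2 in the frame of guardA between -0.0215 and -0.0155 m and y of place2 in the frame of guardA between -0.004 and 0.004 m and z of place2 in the frame of guardA between 0.0035 and 0.012 m)) and ((x of place0 in the frame of guardB between -0.0215 and -0.0155 m and y of place0 in the frame of guardB between -0.004 and 0.004 m and z of place0 in the frame of guardB between 0.0035 and 0.012 m) or (x of place1 in the frame of guardB between -0.0215 and -0.0155 m and y of place1 in the frame of guardB between -0.004 and 0.004 m and z of place1 in the frame of guardB between 0.0035 and 0.012 m) or (x of place2 in the frame of guardB between -0.0215 and -0.0155 m and y of place2 in the frame of guardB between -0.004 and 0.004 m and z of place2 in the frame of guardB between 0.0035 and 0.012 m)) and ((x of place0 in the frame of guardC between -0.0215 and -0.0155 m and y of place0 in the frame of guardC between -0.004 and 0.004 m and z of place0 in the frame of guardC between 0.0035 and 0.012 m) or (x of place1 in the frame of guardC between -0.0215 and -0.0155 m and y of place1 in the frame of guardC between -0.004 and 0.004 m and z of place1 in the frame of guardC between 0.0035 and 0.012 m) or (x of place2 in the frame of guardC between -0.0215 and -0.0155 m and y of place2 in the frame of guardC between -0.004 and 0.004 m and z of place2 in the frame of guardC between 0.0035 and 0.012 m)) and linear speed of each of guardA, guardB, guardC below 0.02 m/s), for 0.2 s.
3. the lock knob is turned back past its detent to locked (value of joint lock_knob below 0.17 rad), for 0.3 s.
At the end, for the whole second after the job is handed in: Every guard present hangs at rest on some pair of screws, clean copper face outwards, within 3 mm of fully down and 4 mm sideways, and the lock knob rests locked (under 0.17 rad) (all of step 2 and value of joint lock_knob below 0.17 rad); the robot touches nothing.
It fails at once if the hammer is moved more than 3 cm (distance of hammer from where it was at the start of the episode above 0.03 m).
It fails at once if the brass bar is moved more than 3 cm (distance of brass_bar from where it was at the start of the episode above 0.03 m).
It fails at once if the welding magnet is moved more than 3 cm (distance of magnet from where it was at the start of the episode above 0.03 m).
Of guardA, guardB, guardC only 2 to 3 are there at a start; the rules pass over those that are not, and their reading is None.
At some moment in a run one of guardA, guardB, guardC may be knocked a few centimetres aside while the robot is not near it.
It also fails if it takes over 210 s, if anything falls off the work surface, if the arm or the gripper's body presses on something with over 40 N, if the wrist force passes 120 N, or if a joint passes its speed limit or range.

## Working session

There is one attempt and no reset: what is moved stays moved. The work goes in short steps, Python scripts to look and compute and a shell command to move; the robot and the scene stay as the last step left them, time stands still between calls to the robot, and variables do not carry over. Pictures are saved under pics/ and viewed, at most 14 in all, crops included, and the job is handed in when it is done.

```bash
ls; mkdir -p pics; python3 - <<'E'
from workcell import bot
import cv2
for n in("scene","top"):
    im=bot.camera(n); cv2.imwrite(f"pics/{n}0.png",im)
    i=bot.camera_info(n); print(n,i)
o=bot.get_obs(); print(o)
E
```

```text
pics
scene {'intrinsics': array([[408.92308487,   0.        , 319.26378403],
       [  0.        , 408.92308487, 209.16103702],
       [  0.        ,   0.        ,   1.        ]]), 'camera_from_world': array([[-0.29790224,  0.95443829, -0.01737249,  0.17392992],
       [ 0.52170213,  0.14754082, -0.84027293, -0.21683075],
       [-0.79942551, -0.25938245, -0.54188523,  1.4556916 ],
       [ 0.        ,  0.        ,  0.        ,  1.        ]])}
top {'intrinsics': array([[504.39822435,   0.        , 325.98271287],
       [  0.        , 504.39822435, 203.66412098],
       [  0.        ,   0.        ,   1.        ]]), 'camera_from_world': array([[ 0.00749661, -0.99992376,  0.00981178, -0.01182998],
       [-0.99035252, -0.00878185, -0.13829232,  0.52705608],
       [ 0.13836794, -0.00868039, -0.99034285,  1.40323197],
       [ 0.        ,  0.        ,  0.        ,  1.        ]])}
{'clock': 0.1, 'joint_pos': array([-1.34500322e+00,  2.41331304e-01,  3.85491215e-03,  1.33522156e+00,
       -1.61657529e-06,  1.57080413e+00]), 'joint_vel': array([ 8.67473209e-04, -1.85301256e-03,  3.95248044e-03, -9.46069056e-06,
       -7.74073964e-04, -6.49195544e-04]), 'tau': array([ 6.80981611e-04, -3.73138475e+01,  2.53009254e+01,  1.08694355e-02,
        3.74464832e-05,  7.31598846e-06]), 'eef_pos': array([ 0.11181959, -0.48678755,  0.25250358]), 'tool_rot': array([ 9.93633940e-01,  1.12652958e-01, -1.07922270e-04, -9.44666938e-04]), 'ft_force': array([0.23781257, 0.21661184, 0.1892485 ]), 'ft_torque': array([-0.01027137, -0.00849374, -0.00732416]), 'grasp_force': 0.0, 'grip_width': 0.08545905646643338}
```

View pics/scene0.png

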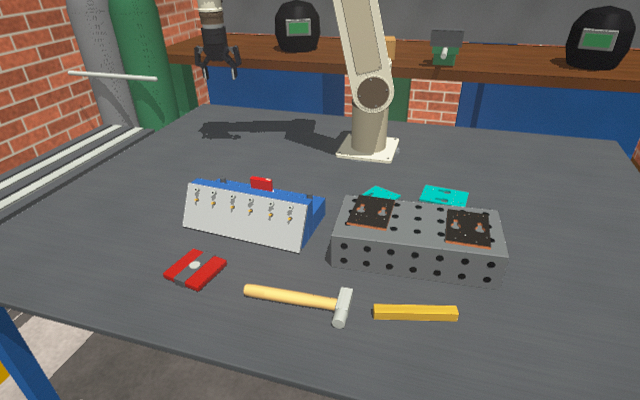

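View pics/top0.png

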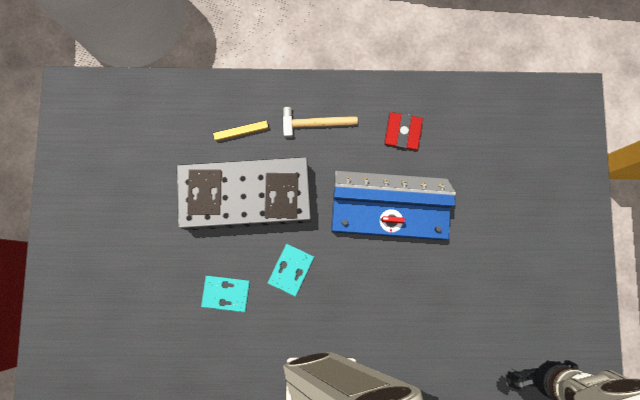

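```bash
cat > h.py <<'E'
from workcell import bot
import numpy as np, cv2
from scipy.spatial.transform import Rotation as R
I={n:bot.camera_info(n) for n in("scene","top")}
def ray(n,uv):
    K,T=I[n]["intrinsics"],I[n]["camera_from_world"]
    d=T[:3,:3].T@np.linalg.solve(K,[uv[0],uv[1],1]); c=-T[:3,:3].T@T[:3,3]; return c,d
def atz(n,uv,z):
    c,d=ray(n,uv); return c+d*(z-c[2])/d[2]
def proj(n,P):
    K,T=I[n]["intrinsics"],I[n]["camera_from_world"]
    q=(T[:3,:3]@np.atleast_2d(P).T+T[:3,3:]); q=K@q; return (q[:2]/q[2]).T
def tri(u,v):
    A=[];b=[]
    for n,x in(("scene",u),("top",v)):
        c,d=ray(n,x); d=d/np.linalg.norm(d); M=np.eye(3)-np.outer(d,d); A.append(M);b.append(M@c)
    s=np.linalg.lstsq(np.vstack(A),np.hstack(b),rcond=None); return s[0],s[1]
def st():
    o=bot.get_obs(); m=R.from_quat(o["tool_rot"]).as_matrix()
    print("t",round(o["clock"],2),"p",(o["eef_pos"]*1000).round(1),"z",m[:,2].round(3),"y",m[:,1].round(3),"f",o["ft_force"].round(1),"w",round(o["grip_width"]*1000,1),round(o["grasp_force"],1),"q",o["joint_pos"].round(2))
E
python3 - <<'E'
from h import *
for n in("scene","top"):
    bot.camera(n)
    for t in("guardA","place0","place1","place2","knob_top","carrier","block"):
        for r in bot.spot_point(n,t)[:6]: print(n,t,np.round(r["uv"],1),round(r["confidence"],2))
E
```

```text
scene guardA [373.  216.8] 0.95
scene guardA [373.7 197.1] 0.86
scene guardA [444.9 196.1] 0.81
scene place0 [206.9 187.7] 0.81
scene place0 [281.9 206.4] 0.77
scene place0 [240.4 197.2] 0.74
scene place1 [206.9 187.7] 0.81
scene place1 [281.9 206.4] 0.77
scene place1 [240.4 197.2] 0.74
scene place2 [206.9 187.7] 0.81
scene place2 [281.9 206.4] 0.77
scene place2 [240.4 197.2] 0.74
scene knob_top [260.6 176.9] 0.55
scene carrier [250.4 229.2] 0.72
scene block [411.4 251.2] 0.58
top guardA [226.3 291.9] 0.98
top guardA [293.  267.1] 0.69
top guardA [281.2 195.1] 0.56
top place0 [429.7 188.6] 0.74
top place0 [395.5 187.7] 0.71
top place0 [355.2 185.2] 0.68
top place1 [429.7 188.6] 0.74
top place1 [395.5 187.7] 0.71
top place1 [355.2 185.2] 0.68
top place2 [429.7 188.6] 0.74
top place2 [395.5 187.7] 0.71
top place2 [355.2 185.2] 0.68
top knob_top [395.9 220.9] 0.71
top carrier [393.1 196.9] 0.59
top block [249.2 197.5] 0.63
```

The scene view shows two sooty guards on the block, at about (372,212) and (469,228). In the top view they are at (281,195) and (205,192). The turquoise look-alikes lie on the table, in the top view at (226,293) and (291,270). The housing is at top (393,200), and its knob bar at (393,220) lies along y. The guards meant are the two dark plates on the block, because they are sooty and the others are turquoise.

```bash
python3 - <<'E'
from h import *
S=[(206.9,187.7),(240.4,197.2),(281.9,206.4)];T=[(429.7,188.6),(395.5,187.7),(355.2,185.2)]
for s,t in zip(S,T): p,r=tri(s,t); print("place",p.round(4),r.round(6), atz("top",t,.0946).round(4),atz("scene",s,.0946).round(4))
print("knob",tri((260.6,176.9),(395.9,220.9)),atz("top",(395.9,220.9),.103))
im=bot.camera("top"); out=[]
for r in bot.silhouettes("top","guardA")+bot.silhouettes("top","lock_knob")+bot.silhouettes("top","carrier"):
    m=r["mask"]; c=max(cv2.findContours(m.astype(np.uint8),0,1)[0],key=cv2.contourArea)
    b=cv2.boxPoints(cv2.minAreaRect(c)); print(np.round(r["uv"]),round(r["confidence"],2),m.sum(),im[m].mean(0).round(), np.array([atz("top",p,.096)[:2] for p in b]).round(3).tolist())
for r in bot.silhouettes("top","block"):
    c=max(cv2.findContours(r["mask"].astype(np.uint8),0,1)[0],key=cv2.contourArea)
    print("block",[atz("top",p,.09)[:2].round(3) for p in cv2.boxPoints(cv2.minAreaRect(c))])
cv2.imwrite("pics/crop.png",cv2.resize(im[140:250,160:470],None,fx=2.5,fy=2.5,interpolation=2))
st()
E
```

```text
place [ 0.5641 -0.2946  0.1037] [3.9e-05] [ 0.5635 -0.2925  0.0946] [ 0.5504 -0.3095  0.0946]
place [ 0.5671 -0.2022  0.0931] [3.3e-05] [ 0.5651 -0.1982  0.0946] [ 0.5698 -0.2051  0.0946]
place [ 0.5733 -0.0909  0.0895] [2.7e-05] [ 0.5711 -0.0871  0.0946] [ 0.5813 -0.0913  0.0946]
knob (array([ 0.47198212, -0.19591742,  0.10160537]), array([3.52817179e-06])) [ 0.47234237 -0.19695975  0.103     ]
[224. 295.] 0.95 1257 [222. 229.  96.] [[0.24, 0.323], [0.324, 0.316], [0.31, 0.199], [0.226, 0.208]]
[279. 196.] 0.71 1224 [76. 83. 93.] [[0.603, 0.164], [0.603, 0.076], [0.479, 0.074], [0.478, 0.161]]
[389. 219.] 0.69 160 [ 77.  81. 184.] [[0.483, -0.157], [0.503, -0.206], [0.474, -0.217], [0.454, -0.168]]
[291. 266.] 0.62 1177 [222. 229.  96.] [[0.304, 0.151], [0.41, 0.1], [0.374, 0.026], [0.269, 0.078]]
[390. 221.] 0.52 181 [ 78.  82. 177.] [[0.467, -0.153], [0.498, -0.163], [0.482, -0.219], [0.45, -0.209]]
block [array([0.629, 0.412]), array([0.652, 0.045]), array([0.464, 0.034]), array([0.443, 0.394])]
t 1.15 p [ 111.9 -487.3  253.3] z [ 0. -0. -1.] y [ 0.224 -0.975  0.   ] f [ 0.2 -0.3 -0.3] w 85.7 0.0 q [-1.34  0.24  0.01  1.34  0.    1.57]
```

View pics/crop.png

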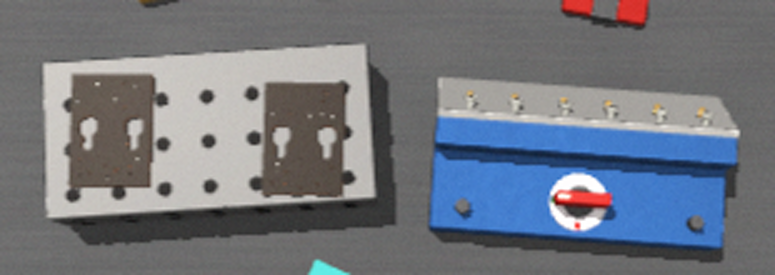

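The crop confirms two brown sooty guards at crop (112,130) and (304,138), with their slots towards the robot. The housing's knob is at (581,200), and six screws run from (471,97) to (704,116). I'll zoom in to fit the housing's yaw.

```bash
python3 - <<'E'
from h import *
a=bot.camera("scene")[165:255,175:335]; b=bot.camera("top")[165:245,325:465]
cv2.imwrite("pics/c2.png",cv2.resize(a,None,fx=5,fy=5,interpolation=2)); cv2.imwrite("pics/c3.png",cv2.resize(b,None,fx=5.5,fy=5.5,interpolation=2))
E
```

```text
(no output)
```

View pics/c2.png

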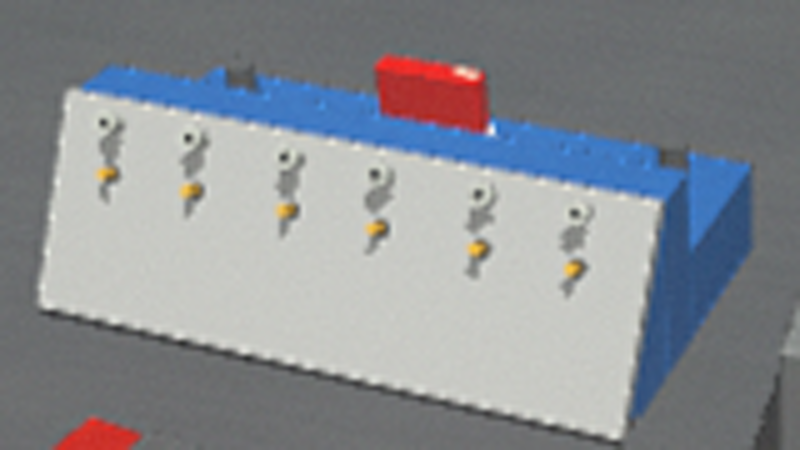

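View pics/c3.png

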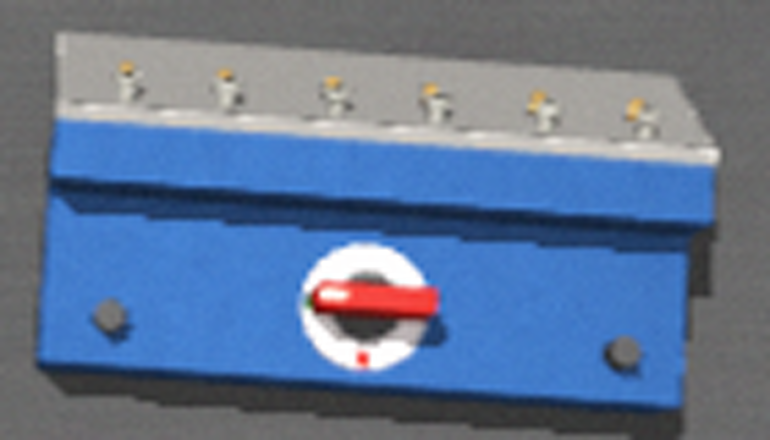

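The enlarged crops show the face corners at (70,92), (662,200), (40,307) and (620,437) in c2. The screw heads there run from (105,122) to (578,213). In c3 the knob bar's centre is at (376,297). I'll fit the housing pose to these points and get the guards from dark segmentation.

```bash
python3 - <<'E'
from h import *
from scipy.optimize import least_squares
s3=3**.5/2
ys=[-130,-80,-25,25,80,130]
nrm=np.array([s3,0,.5]); dn=np.array([.5,0,-s3]); e=np.array([0,0,105.])
F={"scene":[],"top":[]}
def add(c,P,u):F[c].append((np.array(P)/1000,u))
for y,u in zip(ys,[(105,122),(192,139),(288,158),(378,175),(482,195),(578,213)]): add("scene",e+dn*12+nrm*14+[0,y,0],u)
for y,u in zip(ys,[(107,175),(192,190),(287,211),(376,230),(478,250),(573,270)]): add("scene",e+dn*34.5+nrm*9+[0,y,0],u)
for P,u in [((0,-165,105),(70,92)),((0,165,105),(662,200)),((60.6,-165,0),(40,307)),((60.6,165,0),(620,437))]: add("scene",P,u)
for P,u in [((60.6,165,0),(57,35)),((60.6,-165,0),(680,77)),((0,165,105),(57,112)),((0,-165,105),(720,152)),((-125,165,55),(38,366)),((-125,-165,55),(682,408)),((-35,165,101),(52,182)),((-35,-165,101),(714,224)),((-85,0,103),(376,297))]: add("top",P,u)
for y,u in zip(ys[::-1],[(127,66),(225,75),(334,83),(431,91),(539,98),(638,107)]): add("top",e+dn*34.5+nrm*9+[0,y,0],u)
sc={"scene":(5,175,165),"top":(5.5,325,165)}
def res(p,cams):
    r=R.from_euler("z",p[2]).as_matrix();o=[]
    for c in cams:
        P=np.array([f[0] for f in F[c]])@r.T+[p[0],p[1],0]; k=sc[c]
        U=np.array([f[1] for f in F[c]])/k[0]+[k[1],k[2]]
        o.append((proj(c,P)-U))
    return np.vstack(o)
for cams in(["scene"],["top"],["scene","top"]):
    s=least_squares(lambda p:res(p,cams).ravel(),[.56,-.2,.05],loss="soft_l1"); print(cams,s.x.round(4)); 
p=s.x; print(res(p,["scene","top"]).round(1).tolist())
r=R.from_euler("z",p[2]).as_matrix()
for n,v in [("p0",e+dn*12+[0,-105,0]),("p1",e+dn*12),("p2",e+dn*12+[0,105,0]),("knob",[-85,0,103])]: print(n,(r@np.array(v)/1000+[p[0],p[1],0]).round(4))
im=bot.camera("top").astype(int); 
m=((im.max(2)<110)&(im[...,2]-im[...,0]>8)).astype(np.uint8); m=cv2.morphologyEx(m,3,np.ones((3,3)))
m[:150]=0;m[235:]=0
for c in cv2.findContours(m,0,1)[0]:
    if cv2.contourArea(c)>300:
        W=np.array([atz("top",q[0],.096)[:2]*1000 for q in c],np.float32); print("guard",cv2.minAreaRect(W))
g=((im.min(2)>120)&(np.ptp(im,axis=2)<25)).astype(np.uint8); g[:,:165]=0;g[:,315:]=0;g[:150]=0;g[235:]=0
c=max(cv2.findContours(g,0,1)[0],key=cv2.contourArea); print("block",cv2.boxPoints(cv2.minAreaRect(np.array([atz("top",q[0],.09)[:2]*1000 for q in c],np.float32))).round())
E
```

```text
['scene'] [ 0.5671 -0.1923 -0.0682]
['top'] [ 0.5611 -0.1965 -0.06  ]
['scene', 'top'] [ 0.562  -0.1955 -0.0612]
[[0.0, -0.9], [-0.4, -1.0], [-0.3, -1.0], [-0.1, -0.9], [-0.3, -0.9], [-0.1, -0.7], [-0.4, -2.6], [-0.5, -2.2], [-0.3, -2.6], [-0.1, -2.7], [-0.1, -2.6], [0.2, -2.7], [-0.5, -1.6], [-0.1, -0.6], [-0.9, 1.6], [0.0, 2.8], [-0.1, -1.2], [-2.0, -1.1], [-0.5, -1.4], [-0.6, -0.3], [-0.5, -0.5], [0.1, 0.1], [-0.5, -1.2], [-0.3, -0.5], [0.1, 0.1], [-0.4, 0.7], [-0.3, 0.3], [-0.5, 0.2], [-0.2, -0.0], [-0.2, 0.1], [-0.3, -0.3]]
p0 [ 0.5615 -0.3006  0.0946]
p1 [ 0.568  -0.1958  0.0946]
p2 [ 0.5744 -0.091   0.0946]
knob [ 0.4771 -0.1903  0.103 ]
guard ((542.09521484375, 115.36163330078125), (90.4309310913086, 125.19793701171875), 88.35797119140625)
guard ((547.220703125, 324.3805847167969), (122.04070281982422, 98.62434387207031), 2.424269199371338)
block [[452. 396.]
 [478.  37.]
 [651.  50.]
 [625. 408.]]
```

```bash
python3 -m inch '[182,148,-30,0,0,0.64,100, 182,148,-30,0,0,0.64,100, 182,148,-30,0,0,0.64,100, 182,148,-30,0,0,0.64,100, 182,148,-30,0,0,0.64,100, 182,148,-30,0,0,0.64,100, 182,148,-30,0,0,0.64,60]'
python3 -m inch '[182,148,-30,0,0,0.643,55, 182,148,-30,0,0,0.643,55, 182,148,-30,0,0,0.643,55, 182,148,-30,0,0,0.643,55, 182,148,-30,0,0,0.643,55, 182,148,-30,0,0,0.643,55, 182,148,-30,0,0,0.643,55]'
python3 - <<'E'
from h import *
st()
im=bot.camera("top"); im2=bot.camera("scene")
print(proj("top",[bot.get_obs()["eef_pos"]]),[r for r in [(np.round(q["uv"],1),q["confidence"]) for q in bot.spot_point("scene","knob_top")]])
a=cv2.resize(im[165:285,325:465],None,fx=4,fy=4,interpolation=2);b=cv2.resize(im2[90:250,160:330],None,fx=3,fy=3,interpolation=2)
cv2.imwrite("pics/k1.png",np.hstack([a[:480,:],b[:480]])[:, :800] if 0 else cv2.resize(np.hstack([a,b]),None,fx=.74,fy=.74))
E
```

```text
clock: 1.88
eef_pos: [0.2969, -0.336, 0.2227]
tool_rot: [0.906, 0.423, 0.001, -0.001]
ft_force: [-0.1, -0.6, -0.0]
grip_width: 0.0754
grasp_force: 0.0
clock: 2.47
eef_pos: [0.4794, -0.1885, 0.1924]
tool_rot: [0.727, 0.687, 0.001, 0.0]
ft_force: [-0.0, -1.0, 0.1]
grip_width: 0.0473
grasp_force: 0.0
t 2.47 p [ 479.4 -188.5  192.4] z [ 0.001  0.001 -1.   ] y [ 0.998 -0.056  0.001] f [-0.  -1.   0.1] w 47.3 0.0 q [-0.38  0.3  -0.07  1.19  0.    1.25]
[[398.72493505 215.66548237]] [(array([259.2, 177.8]), 0.63), (array([293.7, 301.3]), 0.35)]
```

```bash
python3 -m inch '[-3,-2,-40,0,0,0,55, -3,-2,-80,0,0,0,55, -3,-2,-95,0,0,0,55, -3,-2,-95,0,0,0,0, -3,-2,-95,0,0,0,0, -3,-2,-95,0,0,0,0, -3,-2,-95,0,0,0,0, -3,-2,-95,0,0,0,0]'
python3 -c "
from h import *
st(); print(bot.get_obs()['ft_torque'])"
```

```text
clock: 3.28
eef_pos: [0.477, -0.1948, 0.1003]
tool_rot: [0.729, 0.685, 0.003, 0.004]
ft_force: [9.8, -0.5, -11.9]
grip_width: 0.0129
grasp_force: 60.5
t 3.28 p [ 477.  -194.8  100.3] z [ 0.009 -0.002 -1.   ] y [ 0.998 -0.063  0.009] f [  9.8  -0.5 -11.9] w 12.9 60.5 q [-0.39  0.38 -0.22  0.96  0.    1.24]
[-0.13537291 -1.63541381 -0.03371337]
```

```bash
python3 -m inch '[1,0,0,0,0,0.1,0, 1,0,0,0,0,0.2,0, 1,0,0,0,0,0.3,0, 1,0,0,0,0,0.4,0, 1,0,0,0,0,0.5,0, 1,0,0,0,0,0.6,0, 1,0,0,0,0,0.7,0, 1,0,0,0,0,0.8,0]'
python3 -m inch '[0,0,0,0,0,0.1,0, 0,0,0,0,0,0.2,0, 0,0,0,0,0,0.3,0, 0,0,0,0,0,0.4,0, 0,0,0,0,0,0.5,0, 0,0,0,0,0,0.6,0, 0,0,0,0,0,0.7,0, 0,0,0,0,0,0.77,0]'
python3 -c "
from h import *
st(); print(bot.get_obs()['ft_torque'])"
```

```text
clock: 3.95
eef_pos: [0.4793, -0.1941, 0.1003]
tool_rot: [0.402, 0.916, 0.002, 0.005]
ft_force: [13.8, 2.0, -15.1]
grip_width: 0.0129
grasp_force: 60.1
clock: 4.62
eef_pos: [0.4803, -0.1921, 0.1003]
tool_rot: [0.028, 1.0, 0.002, 0.007]
ft_force: [15.9, 7.8, -14.4]
grip_width: 0.0132
grasp_force: 60.2
t 4.62 p [ 480.3 -192.1  100.3] z [ 0.014  0.004 -1.   ] y [0.056 0.998 0.005] f [ 15.9   7.8 -14.4] w 13.2 60.2 q [-0.39  0.39 -0.21  0.96  0.01 -0.33]
[ 1.45050125 -2.72958964 -0.31170275]
```

```bash
sed -i 's/^def st():/import json\ndef st():/; s/^    o=bot.get_obs(); m=/    o=bot.get_obs(); open("log.jsonl","a").write(json.dumps([o["joint_pos"].tolist(),o["eef_pos"].tolist(),o["tool_rot"].tolist()])+"\\n"); m=/' h.py
python3 -m inch '[0,0,0,0,0,0,60, 0,0,0,0,0,0,60, 0,0,0,0,0,0,60, 0,0,40,0,0,0,60, 0,0,80,0,0,0,60, 0,0,110,0,0,0,60, 0,0,110,0,0,0,60]'
python3 -c "
from h import *
st()"
python3 -m inch '[20,40,0,0,0,0.056,60, 40,80,0,0,0,0.056,60, 60,120,0,0,0,0.056,60, 80,160,0,0,0,0.056,60, 100,200,0,0,0,0.056,60, 120,240,0,0,0,0.056,60, 135,280,0,0,0,0.056,60, 144,307,0,0,0,0.056,60]'
python3 - <<'E'
from h import *
st()
print([(np.round(q["uv"],1),q["confidence"]) for n in ["scene"] if bot.camera(n) is not None for q in bot.spot_point(n,"knob_top")])
im=bot.camera("top"); im2=bot.camera("scene")
a=cv2.resize(im[140:260,170:330],None,fx=2.5,fy=2.5);b=cv2.resize(im2[150:270,180:340],None,fx=2.5,fy=2.5)
c=cv2.resize(im2[130:290,310:520],(400,300));d=cv2.resize(im[150:250,320:470],(400,300))
cv2.imwrite("pics/k2.png",np.vstack([np.hstack([a,b]),np.hstack([c,d])]))
for (u0,u1,v0,v1) in [(263,346,82,197),(70,155,72,187)]:
    print("guard",[atz("top",(160+u/2.5,140+v/2.5),.096)[:2].round(3) for u,v in((u0,v0),(u1,v1),((u0+u1)/2,(v0+v1)/2))])
E
```

```text
clock: 5.2
eef_pos: [0.4774, -0.1956, 0.2167]
tool_rot: [0.032, 0.999, -0.003, 0.007]
ft_force: [0.4, -0.5, 0.8]
grip_width: 0.0514
grasp_force: 0.0
t 5.2 p [ 477.4 -195.6  216.7] z [ 0.013 -0.006 -1.   ] y [ 0.064  0.998 -0.005] f [ 0.4 -0.5  0.8] w 51.4 0.0 q [-0.39  0.28 -0.04  1.24 -0.   -0.32]
clock: 5.87
eef_pos: [0.6167, 0.109, 0.2091]
tool_rot: [0.004, 1.0, -0.0, 0.001]
ft_force: [0.7, 0.0, 0.3]
grip_width: 0.0512
grasp_force: 0.0
t 5.87 p [616.7 109.  209.1] z [ 0.001 -0.    -1.   ] y [ 0.008  1.    -0.   ] f [0.7 0.  0.3] w 51.2 0.0 q [ 0.18  0.51  0.29  1.35 -0.    0.18]
[(array([260.7, 174.2]), 0.64)]
guard [array([0.603, 0.161]), array([0.477, 0.068]), array([0.54 , 0.114])]
guard [array([0.612, 0.374]), array([0.486, 0.276]), array([0.549, 0.325])]
```

View pics/k2.png

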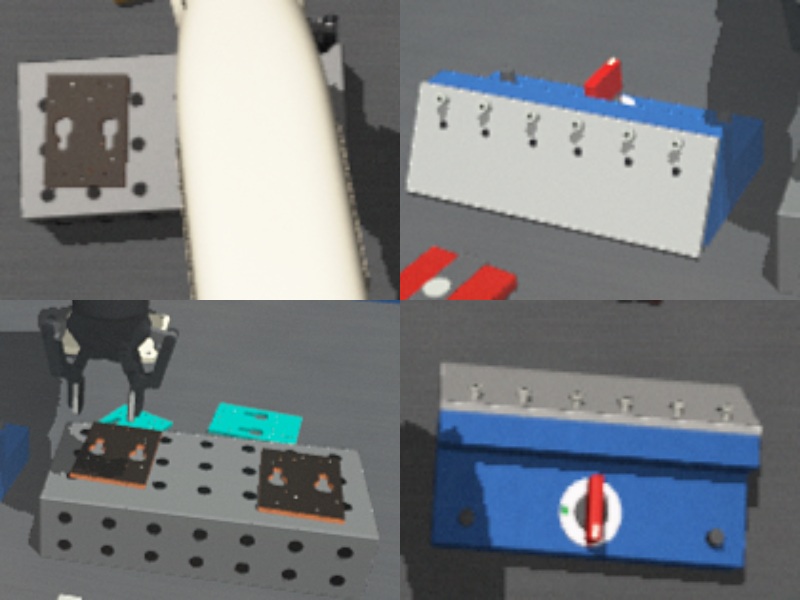

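The knob is open: in the lower-right panel its bar lies along x at (596,508), and the pins are retracted. Guard 1 lies with its far edge at x≈603. I'll now descend behind it.

```bash
python3 -m inch '[6,6,-40,0,0,0,60, 6,6,-70,0,0,0,60, 6,6,-85,0,0,0,60, 6,6,-90,0,0,0,60, 6,6,-93,0,0,0,60, 6,6,-93,0,0,0,60]'
python3 -m inch '[0,0,-1,0,0,0,60, 0,0,-2,0,0,0,60]'
python3 -m inch '[0,0,-1,0,0,0,60, 0,0,-2,0,0,0,60]'
python3 -m inch '[0,0,-1,0,0,0,60, 0,0,-2,0,0,0,60]'
python3 -c "
from h import *
st()"
```

```text
clock: 6.57
eef_pos: [0.6221, 0.1126, 0.1161]
tool_rot: [0.004, 1.0, -0.0, 0.0]
ft_force: [-0.0, -0.3, 0.4]
grip_width: 0.0515
grasp_force: 0.0
clock: 6.73
eef_pos: [0.6231, 0.1137, 0.1154]
tool_rot: [0.004, 1.0, 0.0, 0.002]
ft_force: [0.4, 0.9, 0.3]
grip_width: 0.0509
grasp_force: 0.0
clock: 6.9
eef_pos: [0.6224, 0.114, 0.1123]
tool_rot: [0.003, 1.0, 0.0, 0.001]
ft_force: [0.6, 0.2, -0.6]
grip_width: 0.0509
grasp_force: 0.0
clock: 7.07
eef_pos: [0.622, 0.1141, 0.1095]
tool_rot: [0.003, 1.0, 0.0, 0.0]
ft_force: [0.4, -0.1, -1.0]
grip_width: 0.0513
grasp_force: 0.0
t 7.07 p [622.  114.1 109.5] z [ 0.  0. -1.] y [0.007 1.    0.   ] f [ 0.4 -0.1 -1. ] w 51.3 0.0 q [ 0.18  0.59  0.15  1.13 -0.    0.19]
```

```bash
python3 -m inch '[0,0,-1,0,0,0,60, 0,0,-1,0,0,0,60]'
python3 -m inch '[0,0,-1,0,0,0,60, 0,0,-1,0,0,0,60]'
python3 -m inch '[0,0,-1,0,0,0,60, 0,0,-1,0,0,0,60]'
```

```text
clock: 7.23
eef_pos: [0.6219, 0.1141, 0.1089]
tool_rot: [0.003, 1.0, 0.0, 0.0]
ft_force: [-1.2, -1.1, 4.1]
grip_width: 0.0517
grasp_force: 1.7
clock: 7.4
eef_pos: [0.6219, 0.1141, 0.1088]
tool_rot: [0.003, 1.0, 0.0, 0.0]
ft_force: [-2.4, -0.5, 7.7]
grip_width: 0.051
grasp_force: 4.0
clock: 7.57
eef_pos: [0.6219, 0.1141, 0.1088]
tool_rot: [0.003, 1.0, 0.0, 0.001]
ft_force: [-4.9, -0.8, 11.6]
grip_width: 0.051
grasp_force: 6.1
```

```bash
python3 -m inch '[0,0,4.5,0,0,0,60, -7,0,4.5,0,0,0,60, -14,0,4.5,0,0,0,60, -21,0,4.5,0,0,0,60, -28,0,4.5,0,0,0,60, -35,0,4.5,0,0,0,60, -42,0,4.5,0,0,0,60, -48,0,4.5,0,0,0,60]'
python3 -m inch '[-6,0,0,0,0,0,60, -6,0,0,0,0,0,60, -3,0,0,0,0,0,60, 4,0,20,0,0,0,60, 4,0,60,0,0,0,60, 4,0,100,0,0,0,60, 0,0,100,0,0,0,60]'
python3 -c "
from h import *
st()"
```

```text
clock: 8.23
eef_pos: [0.5735, 0.114, 0.1112]
tool_rot: [0.003, 1.0, 0.0, 0.001]
ft_force: [4.4, 0.6, 2.5]
grip_width: 0.0511
grasp_force: 2.1
clock: 8.82
eef_pos: [0.5773, 0.1146, 0.218]
tool_rot: [0.003, 1.0, 0.001, 0.005]
ft_force: [2.6, 0.5, 1.3]
grip_width: 0.0511
grasp_force: 0.0
t 8.82 p [577.3 114.6 218. ] z [ 0.01   0.002 -1.   ] y [0.007 1.    0.002] f [2.6 0.5 1.3] w 51.1 0.0 q [0.2  0.42 0.17 1.31 0.   0.2 ]
```

```bash
python3 -m inch '[-59,0,30,0.403,-0.403,-0.403,60, -59,0,30,0.403,-0.403,-0.403,60, -59,0,30,0.403,-0.403,-0.403,60, -59,0,30,0.403,-0.403,-0.403,60, -59,0,30,0.403,-0.403,-0.403,60, -59,0,30,0.403,-0.403,-0.403,60]'
python3 -c "
from h import *
st()"
python3 -m inch '[-59,0,0,0.403,-0.403,-0.403,60, -59,0,0,0.403,-0.403,-0.403,60, -59,0,0,0.403,-0.403,-0.403,60, -59,0,0,0.403,-0.403,-0.403,60, -59,0,0,0.403,-0.403,-0.403,60, -59,0,0,0.403,-0.403,-0.403,60]'
python3 -c "
from h import *
st()"
python3 -m inch '[-59,0,0,0.403,-0.403,-0.403,60, -59,0,0,0.403,-0.403,-0.403,60, -59,0,0,0.403,-0.403,-0.403,60, -59,0,0,0.403,-0.403,-0.403,60, -59,0,0,0.403,-0.403,-0.403,60, -59,0,0,0.403,-0.403,-0.403,60]'
python3 -c "
from h import *
st()"
```

```text
clock: 9.32
eef_pos: [0.512, 0.1134, 0.2385]
tool_rot: [0.203, 0.939, 0.199, 0.196]
ft_force: [-0.5, 0.4, -0.7]
grip_width: 0.0512
grasp_force: 0.0
t 9.32 p [512.  113.4 238.5] z [ 0.448  0.294 -0.844] y [0.303 0.839 0.453] f [-0.5  0.4 -0.7] w 51.2 0.0 q [ 0.08 -0.03 -0.5   0.6   0.26  0.57]
clock: 9.82
eef_pos: [0.4672, 0.1145, 0.2562]
tool_rot: [0.377, 0.768, 0.369, 0.364]
ft_force: [0.6, 0.0, -1.5]
grip_width: 0.0516
grasp_force: 0.0
t 9.82 p [467.2 114.5 256.2] z [ 0.837  0.292 -0.463] y [0.31  0.445 0.84 ] f [ 0.6  0.  -1.5] w 51.6 0.0 q [ 0.14 -0.26 -1.09 -0.34  0.17  1.16]
clock: 10.32
eef_pos: [0.447, 0.1578, 0.3551]
tool_rot: [0.53, 0.571, 0.437, 0.45]
ft_force: [1.6, 0.7, 0.8]
grip_width: 0.0516
grasp_force: 0.0
t 10.32 p [447.  157.8 355.1] z [ 0.977  0.021 -0.213] y [0.212 0.057 0.976] f [1.6 0.7 0.8] w 51.6 0.0 q [ 0.72 -0.32 -1.09 -0.49 -0.68  1.7 ]
```

```bash
cat > kin.py <<'E'
from h import *
from scipy.optimize import least_squares
D=[json.loads(l) for l in open("log.jsonl")]
D.append([[-1.345,.2413,.00385,1.3352,0,1.5708],[.11182,-.48679,.2525],[.993634,.112653,0,0]])
E=lambda a,t:R.from_euler(a,t)
def fk(q,p):
    a0,h,L1,u1,L2,e2,d,f,T=p
    A=E("z",q[0]);B=A*E("y",q[1]);C=A*E("y",q[1]-q[2]);W=A*E("y",q[1]-q[2]+q[3]);Z=W*E("z",q[4])
    return A.apply([a0,0,h])+B.apply([u1,0,L1])+C.apply([L2,0,e2])+W.apply([d,0,f])+Z.apply([T,0,0]), Z*E("x",q[5])
def fit():
    g=lambda p:np.r_[np.hstack([(fk(q,p)[0]-np.array(x))*1000 for q,x,_ in D]),.002*p*1000-.002*np.array([0,.3,.3,0,.3,.05,.05,0,.15])*1000]
    return least_squares(g,[0,.3,.3,0,.3,.05,.05,0,.15])
E
python3 - <<'E'
from kin import *
s=fit(); print(s.x.round(4), s.fun[:-9].round(1))
for q,x,r in D: print((R.from_quat(r).as_matrix()).round(2).tolist(), fk(q,s.x)[1].as_matrix().round(2).tolist())
E
```

```text
[ 0.      0.2408  0.4933 -0.      0.3914  0.008   0.1015  0.      0.2815] [ 0. -0. -0. -0. -0. -0.  0.  0.  0. -0. -0. -0.  0. -0. -0.  0.  0.  0.
 -0. -0. -0.  0. -0.  0.]
[[-1.0, 0.06, 0.01], [0.06, 1.0, -0.01], [-0.01, -0.01, -1.0]] [[0.01, 0.06, 1.0], [-0.01, 1.0, -0.06], [-1.0, -0.01, 0.01]]
[[-1.0, 0.01, 0.0], [0.01, 1.0, -0.0], [-0.0, -0.0, -1.0]] [[0.0, 0.01, 1.0], [-0.0, 1.0, -0.01], [-1.0, -0.0, 0.0]]
[[-1.0, 0.01, 0.0], [0.01, 1.0, 0.0], [-0.0, 0.0, -1.0]] [[0.0, 0.01, 1.0], [0.0, 1.0, -0.01], [-1.0, 0.0, 0.0]]
[[-1.0, 0.01, 0.01], [0.01, 1.0, 0.0], [-0.01, 0.0, -1.0]] [[0.01, 0.01, 1.0], [0.0, 1.0, -0.01], [-1.0, 0.0, 0.01]]
[[-0.84, 0.3, 0.45], [0.46, 0.84, 0.29], [-0.29, 0.45, -0.84]] [[0.45, 0.3, 0.84], [0.29, 0.84, -0.46], [-0.84, 0.45, 0.29]]
[[-0.45, 0.31, 0.84], [0.85, 0.44, 0.29], [-0.28, 0.84, -0.46]] [[0.84, 0.31, 0.45], [0.29, 0.44, -0.85], [-0.46, 0.84, 0.28]]
[[-0.03, 0.21, 0.98], [1.0, 0.06, 0.02], [-0.05, 0.98, -0.21]] [[0.98, 0.21, 0.03], [0.02, 0.06, -1.0], [-0.21, 0.98, 0.05]]
[[0.97, 0.22, 0.0], [0.22, -0.97, 0.0], [0.0, 0.0, -1.0]] [[-0.0, 0.22, -0.97], [0.0, -0.97, -0.22], [-1.0, -0.0, 0.0]]
```

```bash
cat >> kin.py <<'E'
P=np.array(fit().x)
LO=np.array([-2.72,-1.05,-1.09,-1.99,-1.42,-3.14]);HI=np.array([2.72,1.87,1.28,2.15,1.44,3.14])
M0=R.from_matrix([[0,0,1],[0,1,0],[-1,0,0]])  # model frame -> tool
def ik(p,Rt,q0=None,n=4):
    """Rt: tool rotation matrix"""
    best=None
    for k in range(n):
        s=np.array([np.arctan2(p[1],p[0]),0,-.6,.6,0,0]) if q0 is None else np.array(q0)
        if k: s=np.random.default_rng(k).uniform(LO,HI); s[0]=np.arctan2(p[1],p[0])
        def g(q):
            x,r=fk(q,P); m=r.as_matrix(); t=np.c_[-m[:,2],m[:,1],m[:,0]]
            return np.r_[(x-p)*10,(t-Rt).ravel()]
        o=least_squares(g,np.clip(s,LO+.01,HI-.01),bounds=(LO+.02,HI-.02))
        if best is None or o.cost<best.cost: best=o
        if best.cost<1e-6: break
    return best.x,best.cost
def tool(z,y): z=np.array(z,float);z/=np.linalg.norm(z);y=np.array(y,float);y/=np.linalg.norm(y);return np.c_[np.cross(y,z),y,z]
E
python3 - <<'E'
from kin import *
for y in(.08,.115,.16,.29,.324,.36):
  for psi in(0,20,30,40,50,60,70,-30,-45):
    a=np.radians(psi)
    for s in(1,-1):
      q,c=ik([.44,y,.093],tool([np.cos(a),np.sin(a),0],[0,0,s]))
      if c<1e-4: print(y,psi,s,q.round(2))
E
```

```text
0.08 70 1 [-0.49  1.07 -0.37  1.71  1.42 -1.57]
0.16 -45 1 [ 0.98  1.08 -0.25  1.8  -1.38 -1.57]
0.16 -45 -1 [ 0.98  1.08 -0.25  1.8  -1.38  1.57]
0.29 -45 1 [ 1.11  1.17  0.09  2.06 -1.24 -1.57]
0.29 -45 -1 [ 1.11  1.17  0.09  2.06 -1.24  1.57]
0.324 -45 1 [ 1.14  1.2   0.2   2.13 -1.22 -1.58]
0.324 -45 -1 [ 1.14  1.2   0.2   2.13 -1.22  1.56]
0.36 0 1 [ 1.16  1.12 -0.87 -1.97 -1.16  1.59]
0.36 0 -1 [ 1.16  1.12 -0.87 -1.97 -1.16 -1.56]
```

```bash
python3 - <<'E'
import kin
from kin import *
def ik2(p,Rt,seed):
    return min((ik(p,Rt,[np.arctan2(p[1],p[0])+d,*seed,s6],1) for d in(0,.5) for s6 in(1.57,-1.57)),key=lambda t:t[1])
for x in(.42,.435):
 for y in(.30,.32,.34,.36):
  for psi in(5,0,-5,-10,-15):
    a=np.radians(psi)
    for s in(1,):
      q,c=ik2([x,y,.093],tool([np.cos(a),np.sin(a),0],[0,0,s]),[.9,-.8,-1.7,-1.2])
      if c<1e-4: print(x,y,psi,s,q.round(2))
Hz=R.from_euler("z",-.061)
for yy in(-.105,0,.105):
  for psi in(0,-5,-10):
   a=np.radians(psi)
   for s in(1,-1):
    p=np.array([.563,-.196,0])+Hz.apply(np.array([0,yy,.105])+ (31-12+23)/1000*np.array([-.5,0,.866]))
    z=Hz.apply(np.cos(a)*np.array([.5,0,-.866])+np.sin(a)*np.array([0,-1,0])); y=Hz.apply(-s*np.array([.866,0,.5]))
    q,c=ik2(p,tool(z,y),[.2,-.3,.6,0]); print("hang",yy,psi,s,p.round(3),q.round(2),c<1e-4)
E
```

```text
0.42 0.32 -10 1 [ 1.2   1.12 -0.87 -1.97 -1.38  1.58]
0.42 0.34 -5 1 [ 1.21  1.12 -0.88 -1.97 -1.29  1.59]
0.42 0.34 -10 1 [ 1.22  1.1  -0.82 -1.92 -1.39  1.57]
0.42 0.36 -5 1 [ 1.22  1.11 -0.83 -1.94 -1.31  1.57]
0.42 0.36 -10 1 [ 1.23  1.09 -0.78 -1.87 -1.4   1.57]
0.435 0.32 -10 1 [ 1.17  1.12 -0.85 -1.97 -1.34  1.57]
0.435 0.34 -5 1 [ 1.17  1.12 -0.86 -1.97 -1.26  1.58]
0.435 0.34 -10 1 [ 1.19  1.1  -0.81 -1.91 -1.36  1.57]
0.435 0.36 0 1 [ 1.17  1.11 -0.88 -1.97 -1.17  1.59]
0.435 0.36 -5 1 [ 1.19  1.1  -0.82 -1.92 -1.28  1.57]
0.435 0.36 -10 1 [ 1.2   1.08 -0.76 -1.85 -1.38  1.57]
hang -0.105 0 1 [ 0.536 -0.3    0.141] [-0.63  0.28 -0.4   0.44  0.27 -2.08] True
hang -0.105 0 -1 [ 0.536 -0.3    0.141] [-0.63  0.28 -0.4   0.44  0.27  1.06] True
hang -0.105 -5 1 [ 0.536 -0.3    0.141] [-0.67  0.31 -0.34  0.52  0.37 -2.13] True
hang -0.105 -5 -1 [ 0.536 -0.3    0.141] [-0.67  0.31 -0.34  0.52  0.37  1.01] True
hang -0.105 -10 1 [ 0.536 -0.3    0.141] [-0.71  0.35 -0.29  0.61  0.45 -2.19] True
hang -0.105 -10 -1 [ 0.536 -0.3    0.141] [-0.71  0.35 -0.29  0.61  0.45  0.95] True
hang 
[... 260 characters left out ...]
41] [-0.48  0.21 -0.49  0.42  0.29  1.19] True
hang 0 -10 1 [ 0.542 -0.195  0.141] [-0.53  0.24 -0.45  0.48  0.39 -2.01] True
hang 0 -10 -1 [ 0.542 -0.195  0.141] [-0.53  0.24 -0.45  0.48  0.39  1.13] True
hang 0.105 0 1 [ 0.548 -0.09   0.141] [-0.2   0.14 -0.59  0.32  0.07 -1.69] True
hang 0.105 0 -1 [ 0.548 -0.09   0.141] [-0.2   0.14 -0.59  0.32  0.07  1.45] True
hang 0.105 -5 1 [ 0.548 -0.09   0.141] [-0.25  0.15 -0.58  0.34  0.18 -1.74] True
hang 0.105 -5 -1 [ 0.548 -0.09   0.141] [-0.25  0.15 -0.58  0.34  0.18  1.4 ] True
hang 0.105 -10 1 [ 0.548 -0.09   0.141] [-0.31  0.17 -0.56  0.37  0.29 -1.8 ] True
hang 0.105 -10 -1 [ 0.548 -0.09   0.141] [-0.31  0.17 -0.56  0.37  0.29  1.35] True
```

```bash
cat > plan.py <<'E'
from kin import *
def plan(p,Rt,n=None,cur=None):
    """p in mm"""
    o=bot.get_obs(); c=o["eef_pos"]*1000 if cur is None else np.array(cur[0]); C=R.from_quat(o["tool_rot"]) if cur is None else R.from_matrix(cur[1])
    v=(R.from_matrix(Rt)*C.inv()).as_rotvec(); d=np.array(p)-c
    k=max(np.linalg.norm(d)/290,np.linalg.norm(v)/.87); n=n or int(np.ceil(k))
    print("calls",n,"each",(d/n).round(1),(v/n).round(3),"rows/call",round(k*7/n,1))
    q=o["joint_pos"]
    for i in range(1,n*2+1):
        t=i/n/2; q,e=ik((c+d*t)/1000,(R.from_rotvec(v*t)*C).as_matrix(),q,1); print("  ",q.round(2),"OK" if e<1e-5 else "BAD %.1e"%e)
E
python3 - <<'E'
from plan import *
st(); plan([629,325,190],tool([0,0,-1],[0,1,0]))
E
```

```text
t 10.32 p [447.  157.8 355.1] z [ 0.977  0.021 -0.213] y [0.212 0.057 0.976] f [1.6 0.7 0.8] w 51.6 0.0 q [ 0.72 -0.32 -1.09 -0.49 -0.68  1.7 ]
calls 3 each [ 60.7  55.7 -55. ] [-0.342  0.352  0.415] rows/call 5.2Traceback (most recent call last):
  File "<stdin>", line 2, in <module>
  File "plan.py", line 10, in plan
    t=i/n/2; q,e=ik((c+d*t)/1000,(R.from_rotvec(v*t)*C).as_matrix(),q,1); print("  ",q.round(2),"OK" if e<1e-5 else "BAD %.1e"%e)
                 ~~^^^^^^^^^^^^^^^^^^^^^^^^^^^^^^^^^^^^^^^^^^^^^^^^^^^^^
  File "kin.py", line 25, in ik
    o=least_squares(g,np.clip(s,LO+.01,HI-.01),bounds=(LO+.02,HI-.02))
    return func(*args, **kwargs)
    raise ValueError("Initial guess is outside of provided bounds")
ValueError: Initial guess is outside of provided bounds
```

```bash
sed -i 's/LO+.01,HI-.01/LO+.03,HI-.03/' kin.py
python3 -m inch '[60,56,-10,-0.342,0.352,0.415,60, 60,56,-10,-0.342,0.352,0.415,60, 60,56,-10,-0.342,0.352,0.415,60, 60,56,-10,-0.342,0.352,0.415,60, 60,56,-10,-0.342,0.352,0.415,60, 60,56,-10,-0.342,0.352,0.415,60, 60,56,-10,-0.342,0.352,0.415,60]'
python3 - <<'E'
from plan import *
st(); plan([629,325,190],tool([0,0,-1],[0,1,0]))
E
```

```text
clock: 10.9
eef_pos: [0.509, 0.2128, 0.3454]
tool_rot: [0.387, 0.801, 0.318, 0.329]
ft_force: [0.0, 0.3, 1.4]
grip_width: 0.051
grasp_force: 0.0
t 10.9 p [509.  212.8 345.4] z [ 0.772  0.255 -0.582] y [0.41  0.499 0.763] f [0.  0.3 1.4] w 51.0 0.0 q [ 0.45 -0.25 -0.66  0.21 -0.11  1.3 ]
calls 2 each [ 60.   56.1 -77.7] [-0.341  0.352  0.415] rows/call 5.2
   [ 0.41 -0.06 -0.44  0.46  0.02  1.07] OK
   [ 0.41  0.16 -0.17  0.75  0.07  0.85] OK
   [0.44 0.41 0.15 1.07 0.05 0.65] OK
   [ 0.48  0.7   0.57  1.44 -0.    0.48] OK
```

```bash
python3 -m inch '[60,56,-60,-0.341,0.352,0.415,60, 60,56,-60,-0.341,0.352,0.415,60, 60,56,-60,-0.341,0.352,0.415,60, 60,56,-60,-0.341,0.352,0.415,60, 60,56,-60,-0.341,0.352,0.415,60, 60,56,-60,-0.341,0.352,0.415,60, 60,56,-60,-0.341,0.352,0.415,60]'
python3 -m inch '[60,56,-60,-0.341,0.352,0.415,60, 60,56,-60,-0.341,0.352,0.415,60, 60,56,-60,-0.341,0.352,0.415,60, 60,56,-60,-0.341,0.352,0.415,60, 60,56,-60,-0.341,0.352,0.415,60, 60,56,-60,-0.341,0.352,0.415,60, 60,56,-60,-0.341,0.352,0.415,60]'
python3 - <<'E'
from plan import *
st(); plan([629,325,112],tool([0,0,-1],[0,1,0]))
im=bot.camera("top"); im2=bot.camera("scene")
a=cv2.resize(im[140:260,170:330],(400,300));c=cv2.resize(im2[130:290,310:520],(400,300))
cv2.imwrite("pics/k3.png",np.hstack([a,c]))
E
```

```text
clock: 11.48
eef_pos: [0.5686, 0.2701, 0.2832]
tool_rot: [0.203, 0.949, 0.167, 0.173]
ft_force: [0.0, 0.8, -0.8]
grip_width: 0.0512
grasp_force: 0.0
clock: 12.07
eef_pos: [0.6279, 0.3266, 0.2207]
tool_rot: [-0.001, 1.0, -0.001, -0.002]
ft_force: [-0.2, -0.4, 1.4]
grip_width: 0.0515
grasp_force: 0.0
t 12.07 p [627.9 326.6 220.7] z [-0.003 -0.002 -1.   ] y [-0.002  1.    -0.002] f [-0.2 -0.4  1.4] w 51.5 0.0 q [ 0.48  0.7   0.64  1.52 -0.    0.48]
calls 1 each [   1.1   -1.6 -108.7] [ 0.002 -0.003 -0.002] rows/call 2.6
   [ 0.48  0.71  0.53  1.39 -0.    0.48] OK
   [ 0.48  0.74  0.43  1.26 -0.    0.48] OK
```

View pics/k3.png

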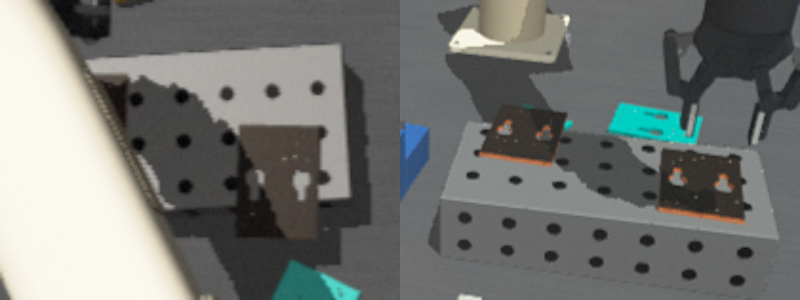

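Guard 1 now overhangs the block's -x edge, at (279,180) in the left panel. Guard 2 is still in place at (702,185) in the right panel. Next I'll drag guard 2.

```bash
python3 -m inch '[2,-1,-40,0,0,0,60, 2,-1,-80,0,0,0,60, 2,-1,-100,0,0,0,60, 2,-1,-107,0,0,0,60, 2,-1,-109,0,0,0,60, 2,-1,-109,0,0,0,60]'
python3 -m inch '[-8,0,0,0,0,0,60, -16,0,0,0,0,0,60, -24,0,0,0,0,0,60, -32,0,0,0,0,0,60, -40,0,0,0,0,0,60, -48,0,0,0,0,0,60, -56,0,0,0,0,0,60, -62,0,0,0,0,0,60]'
python3 -c "
from plan import *
st()"
python3 -m inch '[-5,0,0,0,0,0,60, -7,0,0,0,0,0,60, -7,0,0,0,0,0,60, -5,0,0,0,0,0,60, 5,0,20,0,0,0,60, 5,0,60,0,0,0,60, 5,0,100,0,0,0,60, 5,0,130,0,0,0,60]'
python3 -c "
from plan import *
st(); plan([380,340,130],tool([np.cos(.14),-np.sin(.14),0],[0,0,1]))"
```

```text
clock: 12.67
eef_pos: [0.6301, 0.3242, 0.118]
tool_rot: [-0.001, 1.0, 0.0, 0.0]
ft_force: [0.2, 0.4, 0.9]
grip_width: 0.0512
grasp_force: 0.0
clock: 13.33
eef_pos: [0.569, 0.3253, 0.1195]
tool_rot: [-0.002, 1.0, 0.001, 0.002]
ft_force: [-0.2, 0.1, 0.9]
grip_width: 0.0513
grasp_force: 0.0
t 13.33 p [569.  325.3 119.5] z [ 0.003  0.003 -1.   ] y [-0.003  1.     0.003] f [-0.2  0.1  0.9] w 51.3 0.0 q [0.52 0.62 0.24 1.18 0.   0.52]
clock: 14.0
eef_pos: [0.5741, 0.3244, 0.2487]
tool_rot: [-0.001, 1.0, 0.0, 0.0]
ft_force: [0.5, 0.0, 0.2]
grip_width: 0.0512
grasp_force: 0.0
t 14.0 p [574.1 324.4 248.7] z [ 0.     0.001 -1.   ] y [-0.003  1.     0.001] f [0.5 0.  0.2] w 51.2 0.0 q [0.51 0.58 0.5  1.49 0.   0.51]
calls 3 each [-64.7   5.2 -39.6] [ 0.381 -0.437 -0.438] rows/call 5.8
   [ 0.53  0.31 -0.01  0.96  0.02  0.75] OK
   [ 0.6   0.13 -0.43  0.44 -0.06  1.03] OK
   [ 0.74  0.08 -0.77 -0.09 -0.28  1.32] OK
   [ 0.95  0.26 -0.99 -0.67 -0.64  1.58] OK
   [ 1.17  0.62 -1.05 -1.22 -1.06  1.77] OK
   [ 1.3   1.03 -0.94 -1.97 -1.4   1.57] BAD 1.8e-03
```

The z was too high (118 instead of 111), so the fingers passed over the guard. I'll repeat it, checking the height.

```bash
python3 -m inch '[20,0,0,0,0,0,60, 56,0,-30,0,0,0,60, 56,0,-70,0,0,0,60, 56,0,-100,0,0,0,60, 56,0,-125,0,0,0,60, 56,0,-133,0,0,0,60, 56,0,-137,0,0,0,60, 56,0,-137,0,0,0,60]'
python3 -m inch '[0,0,0,0,0,0,60]'
python3 -c "
from plan import *
st()"
```

```text
clock: 14.67
eef_pos: [0.6289, 0.3238, 0.1094]
tool_rot: [-0.001, 1.0, -0.001, -0.002]
ft_force: [0.8, -0.8, 1.1]
grip_width: 0.0514
grasp_force: 0.0
clock: 14.75
eef_pos: [0.6297, 0.3244, 0.1095]
tool_rot: [-0.002, 1.0, -0.0, -0.001]
ft_force: [-0.0, -0.3, -0.6]
grip_width: 0.0509
grasp_force: 0.0
t 14.75 p [629.7 324.4 109.5] z [-0.001 -0.    -1.   ] y [-0.003  1.    -0.   ] f [-0.  -0.3 -0.6] w 50.9 0.0 q [0.48 0.74 0.43 1.26 0.   0.47]
```

```bash
python3 -m inch '[-6,0,1.5,0,0,0,60, -14,0,1.5,0,0,0,60, -22,0,1.5,0,0,0,60, -30,0,1.5,0,0,0,60, -38,0,1.5,0,0,0,60, -46,0,1.5,0,0,0,60, -54,0,1.5,0,0,0,60, -61,0,1.5,0,0,0,60]'
python3 -m inch '[-5,0,0,0,0,0,60, -9,0,0,0,0,0,60, -9,0,0,0,0,0,60, -6,0,0,0,0,0,60, 5,0,20,0,0,0,60, 5,0,60,0,0,0,60, 5,0,100,0,0,0,60, 5,0,130,0,0,0,60]'
python3 -c "
from plan import *
st(); plan([385,345,130],tool([np.cos(.12),-np.sin(.12),0],[0,0,1]))
im=bot.camera('scene'); bot.camera('top')
m=[r for r in bot.silhouettes('top','guardA')]
for r in m: print(r['uv'],r['confidence'])
cv2.imwrite('pics/k4.png',cv2.resize(im[130:290,310:520],(630,480)))
"
```

```text
clock: 15.42
eef_pos: [0.568, 0.3246, 0.1108]
tool_rot: [-0.002, 1.0, -0.0, -0.0]
ft_force: [1.3, -0.5, -1.0]
grip_width: 0.0511
grasp_force: 0.9
clock: 16.08
eef_pos: [0.5735, 0.3244, 0.243]
tool_rot: [-0.002, 1.0, 0.0, -0.0]
ft_force: [0.5, 0.8, 0.6]
grip_width: 0.0512
grasp_force: 0.0
t 16.08 p [573.5 324.4 243. ] z [-0.001  0.    -1.   ] y [-0.003  1.     0.   ] f [0.5 0.8 0.6] w 51.2 0.0 q [0.51 0.58 0.48 1.48 0.   0.51]
calls 3 each [-62.8   6.9 -37.7] [ 0.384 -0.432 -0.433] rows/call 5.8
   [ 0.53  0.31 -0.01  0.96  0.02  0.75] OK
   [ 0.6   0.14 -0.43  0.44 -0.05  1.03] OK
   [ 0.74  0.09 -0.77 -0.1  -0.26  1.31] OK
   [ 0.94  0.27 -0.99 -0.69 -0.62  1.57] OK
   [ 1.15  0.63 -1.04 -1.25 -1.04  1.75] OK
   [ 1.3   1.02 -0.92 -1.94 -1.4   1.57] BAD 2.6e-04
[292.8, 268.2] 0.96
[277.1, 214.3] 0.74
```

View pics/k4.png

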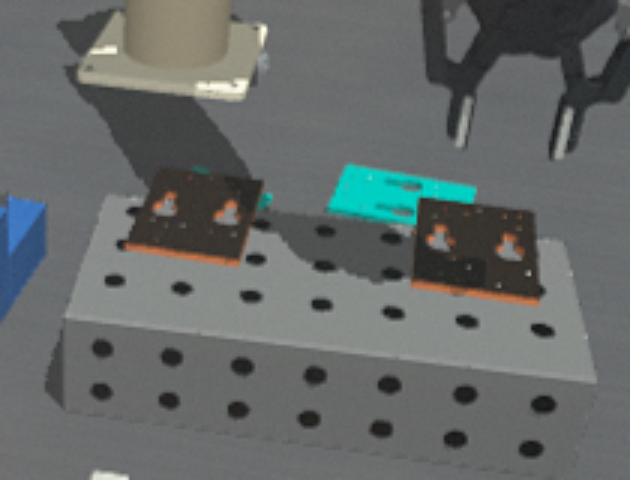

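Both guards overhang: in k4, guard 1 is at (195,215) and guard 2 at (477,250). I'll plan a sideways approach onto guard 2's near end.

```bash
python3 - <<'E'
from plan import *
import plan as pl
T=tool([np.cos(.12),-np.sin(.12),0],[0,0,1])
plan([430,440,230],T)
for ps in(.09,.12):
  T=tool([np.cos(ps),-np.sin(ps),0],[0,0,1]); q=np.array([1.2,1.0,-.8,-1.8,-1.3,1.57])
  for x,y,z in[(430,440,230),(430,440,150),(426,430,93),(426,400,93),(426,360,93),(426,345,93),(426,335,93),(426,350,120),(426,350,160),(426,300,200),(400,250,260)]:
    q,e=ik(np.array([x,y,z])/1000,T,q,1); print(ps,x,y,z,q.round(2),e<1e-5)
E
```

```text
calls 3 each [-48.2  38.3  -4.7] [ 0.384 -0.43  -0.433] rows/call 5.8
   [0.55 0.33 0.06 1.   0.02 0.77] OK
   [ 0.64  0.16 -0.3   0.54 -0.07  1.06] OK
   [ 0.78  0.1  -0.58  0.08 -0.3   1.34] OK
   [ 0.97  0.19 -0.76 -0.36 -0.64  1.59] OK
   [ 1.15  0.41 -0.79 -0.77 -1.03  1.74] OK
   [ 1.26  0.71 -0.69 -1.4  -1.38  1.57] OK
0.09 430 440 230 [ 1.26  0.71 -0.71 -1.42 -1.35  1.57] True
0.09 430 440 150 [ 1.26  0.92 -0.69 -1.6  -1.35  1.57] True
0.09 426 430 93 [ 1.26  1.06 -0.67 -1.73 -1.35  1.57] True
0.09 426 400 93 [ 1.24  1.08 -0.74 -1.81 -1.33  1.57] True
0.09 426 360 93 [ 1.21  1.11 -0.83 -1.93 -1.3   1.57] True
0.09 426 345 93 [ 1.2   1.12 -0.86 -1.97 -1.29  1.58] True
0.09 426 335 93 [ 1.19  1.12 -0.88 -1.97 -1.28  1.6 ] False
0.09 426 350 120 [ 1.2   1.04 -0.88 -1.91 -1.29  1.57] True
0.09 426 350 160 [ 1.2   0.92 -0.91 -1.82 -1.29  1.57] True
0.09 426 300 200 [ 1.15  0.82 -1.04 -1.87 -1.24  1.57] True
0.09 400 250 260 [ 1.18  0.71 -1.07 -1.97 -1.4   1.38] False
0.12 430 440 230 [ 1.26  0.71 -0.69 -1.4  -1.38  1.57] True
0.12 430 440 150 [ 1.26  0.92 -0.66 -1.58 -1.38  1.57] True
0.12 426 430 93 [ 1.26  1.06 -0.65 -1.71 -1.38  1.57] True
0.12 426 400 93 [ 1.24  1.07 -0.72 -1.79 -1.36  1.57] True
0.12 426 360 93 [ 1.21  1.1  -0.81 -1.9  -1.33  1.57] True
0.12 426 345 93 [ 1.2   1.11 -0.84 -1.95 -1.32  1.57] True
0.12 426 335 93 [ 1.19  1.12 -0.86 -1.97 -1.31  1.58] True
0.12 426 350 120 [ 1.21  1.03 -0.86 -1.89 -1.33  1.57] True
0.12 426 350 160 [ 1.21  0.91 -0.89 -1.8  -1.33  1.57] True
0.12 426 300 200 [ 1.16  0.81 -1.02 -1.84 -1.28  1.57] True
0.12 400 250 260 [ 1.18  0.71 -1.07 -1.97 -1.4   1.38] False
```

```bash

python3 -m inch '[-48,38,-5,0.384,-0.430,-0.433,60, -48,38,-5,0.384,-0.430,-0.433,60, -48,38,-5,0.384,-0.430,-0.433,60, -48,38,-5,0.384,-0.430,-0.433,60, -48,38,-5,0.384,-0.430,-0.433,60, -48,38,-5,0.384,-0.430,-0.433,60, -48,38,-5,0.384,-0.430,-0.433,60]'
python3 -m inch '[-48,38,-5,0.384,-0.430,-0.433,60, -48,38,-5,0.384,-0.430,-0.433,60, -48,38,-5,0.384,-0.430,-0.433,60, -48,38,-5,0.384,-0.430,-0.433,60, -48,38,-5,0.384,-0.430,-0.433,60, -48,38,-5,0.384,-0.430,-0.433,60, -48,38,-5,0.384,-0.430,-0.433,60]'
python3 -m inch '[-48,38,-5,0.384,-0.430,-0.433,60, -48,38,-5,0.384,-0.430,-0.433,60, -48,38,-5,0.384,-0.430,-0.433,60, -48,38,-5,0.384,-0.430,-0.433,60, -48,38,-5,0.384,-0.430,-0.433,60, -48,38,-5,0.384,-0.430,-0.433,60, -48,38,-5,0.384,-0.430,-0.433,60, -48,38,-5,0.384,-0.430,-0.433,60]'
python3 - <<'E'
from plan import *
st(); plan([426,440,93],tool([np.cos(.12),-np.sin(.12),0],[0,0,1]))
E
```

```text
clock: 16.82
eef_pos: [0.5186, 0.3586, 0.2278]
tool_rot: [0.21, 0.938, 0.183, 0.206]
ft_force: [-2.2, -0.7, -2.4]
grip_width: 0.0513
grasp_force: 0.0
clock: 17.4
eef_pos: [0.4754, 0.4009, 0.2254]
tool_rot: [0.393, 0.755, 0.348, 0.393]
ft_force: [-0.8, -0.2, -1.2]
grip_width: 0.0511
grasp_force: 0.0
clock: 18.07
eef_pos: [0.4301, 0.4411, 0.2221]
tool_rot: [0.528, 0.473, 0.468, 0.527]
ft_force: [-0.1, 0.0, 0.5]
grip_width: 0.0514
grasp_force: 0.0
t 18.07 p [430.1 441.1 222.1] z [ 0.994 -0.113 -0.005] y [0.005 0.004 1.   ] f [-0.1  0.   0.5] w 51.4 0.0 q [ 1.26  0.72 -0.69 -1.39 -1.38  1.59]
calls 1 each [  -4.1   -1.1 -129.1] [ 0.004 -0.005 -0.007] rows/call 3.1
   [ 1.27  0.89 -0.67 -1.55 -1.38  1.58] OK
   [ 1.27  1.06 -0.62 -1.68 -1.39  1.57] OK
```

```bash

python3 -m inch '[-4,0,-40,0,0,0,60, -4,0,-80,0,0,0,60, -4,0,-115,0,0,0,60, -4,0,-129,0,0,0,60, -4,0,-129,0,0,0,60, -4,-15,-129,0,0,0,60, -4,-30,-129,0,0,0,60]'
python3 - <<'E'
from plan import *
st()
E
python3 -m inch '[0,-15,0,0,0,0,60, 0,-30,0,0,0,0,60, 0,-45,0,0,0,0,60, 0,-58,0,0,0,0,60, 0,-66,0,0,0,0,60, 0,-66,0,0,0,0,60]'
python3 - <<'E'
from plan import *
st()
im=bot.camera('scene');b=bot.camera("top")
cv2.imwrite('pics/k5.png',np.hstack([cv2.resize(im[120:270,340:520],(480,400)),cv2.resize(b[140:260,150:240],(300,400))]))
E
```

```text
clock: 18.65
eef_pos: [0.4259, 0.41, 0.0971]
tool_rot: [0.529, 0.472, 0.47, 0.526]
ft_force: [-1.4, -0.5, 0.8]
grip_width: 0.0517
grasp_force: 0.0
t 18.65 p [425.9 410.   97.1] z [ 0.994 -0.112 -0.005] y [ 0.004 -0.001  1.   ] f [-1.4 -0.5  0.8] w 51.7 0.0 q [ 1.25  1.05 -0.71 -1.73 -1.36  1.59]
clock: 19.15
eef_pos: [0.4259, 0.342, 0.0971]
tool_rot: [0.529, 0.472, 0.469, 0.527]
ft_force: [1.2, -0.7, 0.7]
grip_width: 0.051
grasp_force: 0.0
t 19.15 p [425.9 342.   97.1] z [ 0.993 -0.115 -0.005] y [0.005 0.001 1.   ] f [ 1.2 -0.7  0.7] w 51.0 0.0 q [ 1.2   1.09 -0.86 -1.93 -1.31  1.59]
```

View pics/k5.png

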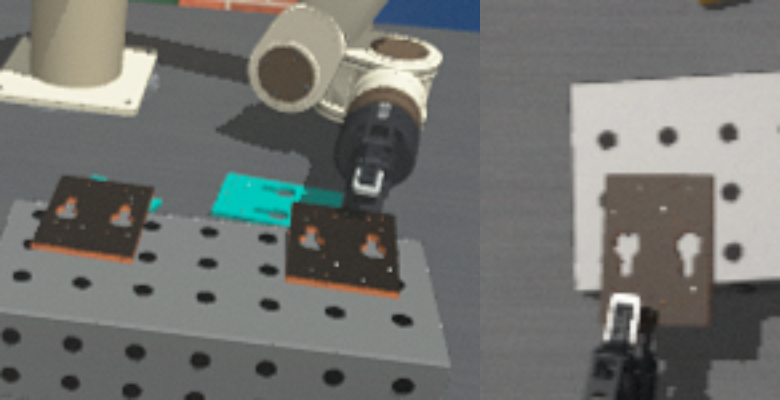

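Both fingers straddle guard 2's near edge, upper finger at (622,320) in the right panel. I'll lower 4 mm, back off 2 mm and close.

```bash

python3 -m inch '[-1,0,-2,0,0,0,60, -2,0,-4,0,0,0,60, -2,0,-4,0,0,0,40, -2,0,-4,0,0,0,20, -2,0,-4,0,0,0,0, -2,0,-4,0,0,0,0, -2,0,-4,0,0,0,0, -2,0,-4,0,0,0,0]'
python3 -m inch '[0,0,0,0,0,0,0, 0,0,0,0,0,0,0]'
python3 - <<'E'
from plan import *
st()
E
```

```text
clock: 19.92
eef_pos: [0.4228, 0.3427, 0.093]
tool_rot: [0.529, 0.471, 0.471, 0.526]
ft_force: [-1.9, -0.3, 6.1]
grip_width: 0.0051
grasp_force: 60.0
clock: 20.08
eef_pos: [0.4228, 0.3427, 0.093]
tool_rot: [0.529, 0.471, 0.47, 0.526]
ft_force: [-2.4, 0.2, 6.0]
grip_width: 0.0045
grasp_force: 60.0
t 20.08 p [422.8 342.7  93. ] z [ 0.994 -0.114 -0.004] y [ 0.004 -0.003  1.   ] f [-2.4  0.2  6. ] w 4.5 60.0 q [ 1.21  1.11 -0.85 -1.95 -1.32  1.59]
```

```bash
cat > hang.py <<'E'
from plan import *
HO=np.array([562.5,-195.5,0]); HY=-.0612
s3=3**.5/2
def guard_hang(k,up=0,off=0):
    H=R.from_euler("z",HY).as_matrix()
    Rg=H@np.array([[.5,0,-s3],[0,-1,0],[-s3,0,-.5]])
    pl=HO+H@np.array([12*.5,(k-1)*105,105-12*s3])
    return pl-Rg@np.array([-18.5+up,0,7+off]),Rg
# place seen at x=-18.5+up: guard is 'up' higher on the slope
def tool_for(k,up,off,G):
    o,Rg=guard_hang(k,up,off); Rl,t=G   # tool pose in guard frame
    return o+Rg@t, Rg@Rl
E
python3 - <<'E'
from hang import *
u=[150+(603-480)/3.333,150+(714-480)/3.333];v=[140+175/3.333,140+325/3.333]
c=np.array([atz("top",(a,b),.096)*1000 for a in u for b in v]); print(c.round(1))
yc=c[:,1].mean(); print("yc",yc)
o=bot.get_obs(); Rt=R.from_quat(o["tool_rot"]).as_matrix()
go=np.array([424.5+62,325,90.]); t=o["eef_pos"]*1000-go; np.savez("g2.npz",R=Rt,t=t); print(t)
a=np.array([s3,0,-.5]); 
c0=[430,330,200]; C=(Rt)
mid=R.from_rotvec(-np.pi/2*a).as_matrix()@Rt
print("lift->mid"); plan([460,120,330],mid,cur=(c0,Rt))
p,T=tool_for(1,22.5,40,(Rt,t)); print("A",p,"z",T[:,2],"y",T[:,1])
print("mid->A"); plan(p+[0,0,0],T,cur=([460,120,330],mid))
E
```

```text
[[546.3 373.9  96. ]
 [423.1 368.3  96. ]
 [547.1 282.9  96. ]
 [423.9 278.4  96. ]]
yc 325.8803764907212
[-63.71913854  17.71104306   2.98378871]
lift->mid
calls 2 each [  15. -105.   65.] [-0.68  -0.     0.393] rows/call 6.3
   [ 1.08  0.8  -1.07 -1.97 -1.15  1.14] BAD 3.2e-02
   [ 1.02  0.73 -1.07 -1.97 -1.17  0.74] BAD 2.5e-01
   [ 0.25 -0.32 -1.07 -0.37  0.19  0.51] BAD 4.6e-02
   [-0.08 -0.35 -1.03 -0.27  0.59  0.03] OK
A [ 571.65714121 -213.80538049  175.2622951 ] z [ 0.50613996  0.08270313 -0.85847687] y [-0.86242921  0.05566666 -0.50310742]
mid->A
calls 2 each [  55.8 -166.9  -77.4] [-0.677  0.021  0.367] rows/call 6.2
   [-0.34 -0.18 -0.8   0.17  0.77 -0.65] OK
   [-0.44 -0.01 -0.58  0.48  0.69 -1.22] OK
   [-0.49  0.13 -0.43  0.59  0.51 -1.63] OK
   [-0.5   0.24 -0.35  0.54  0.32 -1.97] OK
```

```bash
python3 - <<'E'
from hang import *
g=np.load("g2.npz");Rt,t=g["R"],g["t"]; a=np.array([s3,0,-.5])
mid=R.from_rotvec(-np.pi/2*a).as_matrix()@Rt
print("lift");plan([423,340,190],Rt)
print("out");plan([560,330,260],Rt,cur=([423,340,190],Rt),n=1)
print("mid");plan([540,80,330],mid,cur=([560,330,260],Rt))
p,T=tool_for(1,22.5,40,(Rt,t))
print("A");plan(p+[0,0,60],T,cur=([540,80,330],mid))
E
```

```text
lift
calls 1 each [ 0.2 -2.7 97. ] [-0. -0.  0.] rows/call 2.3
   [ 1.2   0.97 -0.9  -1.86 -1.32  1.59] OK
   [ 1.2   0.81 -0.93 -1.73 -1.32  1.59] OK
out
calls 1 each [137. -10.  70.] [0. 0. 0.] rows/call 3.7
   [ 1.05  0.7  -0.88 -1.57 -1.16  1.58] OK
   [ 0.91  0.61 -0.79 -1.39 -1.03  1.58] OK
mid
calls 2 each [ -10. -125.   35.] [-0.68  -0.     0.393] rows/call 6.3
   [ 0.73  0.52 -1.02 -1.54 -0.64  1.23] OK
   [ 0.45  0.18 -1.07 -1.09 -0.2   0.93] BAD 1.3e-02
   [ 0.09  0.02 -1.07 -0.88  0.35  0.51] BAD 6.0e-04
   [-0.19 -0.13 -0.88 -0.31  0.69 -0.02] OK
A
calls 2 each [  15.8 -146.9  -47.4] [-0.677  0.021  0.367] rows/call 6.2
   [-0.36 -0.06 -0.64  0.22  0.79 -0.67] OK
   [-0.45  0.05 -0.44  0.57  0.69 -1.22] OK
   [-0.48  0.13 -0.3   0.72  0.51 -1.63] OK
   [-0.5   0.18 -0.25  0.7   0.32 -1.97] OK
```

```bash

python3 -m inch '[0,0,10,0,0,0,0, 0,-1,30,0,0,0,0, 0,-3,55,0,0,0,0, 0,-3,80,0,0,0,0, 5,-3,97,0,0,0,0, 20,-3,105,0,0,0,0, 20,-3,105,0,0,0,0]'
python3 - <<'E'
from hang import *
st(); g=np.load("g2.npz");Rt,t=g["R"],g["t"]; a=np.array([s3,0,-.5])
o=bot.get_obs();
mid=R.from_rotvec(-np.pi/2*a).as_matrix()@Rt
for out,m in[([610,320,300],[620,80,330]),([610,300,330],[600,120,380]),([640,280,340],[620,150,360])]:
  print("out");plan(out,Rt,n=1)
  print("mid");plan(m,mid,cur=(out,Rt))
E
```

```text
clock: 20.67
eef_pos: [0.4438, 0.3392, 0.1989]
tool_rot: [0.529, 0.471, 0.47, 0.526]
ft_force: [-0.3, -0.4, -2.3]
grip_width: 0.0045
grasp_force: 59.9
t 20.67 p [443.8 339.2 198.9] z [ 0.993 -0.115 -0.004] y [ 0.003 -0.003  1.   ] f [-0.3 -0.4 -2.3] w 4.5 59.9 q [ 1.15  0.78 -0.92 -1.69 -1.27  1.59]
out
calls 1 each [166.2 -19.2 101.1] [-0.     0.     0.001] rows/call 4.7
   [ 0.97  0.63 -0.84 -1.46 -1.09  1.58] OK
   [ 0.82  0.52 -0.72 -1.23 -0.93  1.58] OK
mid
calls 2 each [   5. -120.   15.] [-0.68  -0.     0.393] rows/call 6.3
   [ 0.62  0.44 -0.9  -1.35 -0.53  1.23] OK
   [ 0.35  0.3  -0.98 -1.23 -0.07  0.9 ] OK
   [ 0.07  0.14 -0.92 -0.87  0.36  0.51] OK
   [-0.15  0.04 -0.73 -0.34  0.65 -0.  ] OK
out
calls 1 each [166.2 -39.2 131.1] [-0.     0.     0.001] rows/call 5.2
   [ 0.96  0.58 -0.86 -1.43 -1.07  1.58] OK
   [ 0.79  0.43 -0.74 -1.16 -0.9   1.58] OK
mid
calls 2 each [ -5. -90.  25.] [-0.68  -0.     0.393] rows/call 6.3
   [ 0.62  0.33 -0.9  -1.23 -0.53  1.23] OK
   [ 0.38  0.17 -0.96 -1.06 -0.11  0.91] OK
   [ 0.14  0.   -0.88 -0.7   0.29  0.53] OK
   [-0.05 -0.09 -0.7  -0.21  0.56  0.04] OK
out
calls 1 each [196.2 -59.2 141.1] [-0.     0.     0.001] rows/call 6.0
   [ 0.92  0.57 -0.86 -1.42 -1.03  1.58] OK
   [ 0.71  0.42 -0.71 -1.12 -0.83  1.58] OK
mid
calls 2 each [-10. -65.  10.] [-0.68  -0.     0.393] rows/call 6.3
   [ 0.56  0.34 -0.85 -1.19 -0.48  1.23] OK
   [ 0.37  0.22 -0.9  -1.06 -0.1   0.91] OK
   [ 0.18  0.08 -0.85 -0.75  0.25  0.53] OK
   [ 0.03 -0.02 -0.7  -0.3   0.49  0.08] OK
```

Guard 2 is lifted, with grip force 60 N. I'll take option 2.

```bash

python3 -m inch '[30,-8,25,0,0,0,0, 60,-16,50,0,0,0,0, 90,-24,75,0,0,0,0, 120,-30,100,0,0,0,0, 150,-36,120,0,0,0,0, 166,-39,131,0,0,0,0, 166,-39,131,0,0,0,0]'
python3 -m inch '[-1,-11,3,-0.085,0,0.049,0, -2,-22,6,-0.17,0,0.098,0, -2,-33,9,-0.255,0,0.147,0, -3,-45,12,-0.34,0,0.196,0, -3,-56,15,-0.425,0,0.245,0, -4,-67,18,-0.51,0,0.294,0, -5,-78,21,-0.595,0,0.343,0, -5,-90,25,-0.68,0,0.393,0]'
python3 -m inch '[-1,-11,3,-0.085,0,0.049,0, -2,-22,6,-0.17,0,0.098,0, -2,-33,9,-0.255,0,0.147,0, -3,-45,12,-0.34,0,0.196,0, -3,-56,15,-0.425,0,0.245,0, -4,-67,18,-0.51,0,0.294,0, -5,-78,21,-0.595,0,0.343,0, -5,-90,25,-0.68,0,0.393,0]'
python3 - <<'E'
from hang import *
st(); g=np.load("g2.npz");Rt,t=g["R"],g["t"]
p,T=tool_for(1,22.5,40,(Rt,t)); print(p); plan(p+[0,0,60],T)
E
```

```text
clock: 21.25
eef_pos: [0.6112, 0.2987, 0.3308]
tool_rot: [0.53, 0.469, 0.47, 0.527]
ft_force: [-0.2, 0.3, -2.3]
grip_width: 0.0046
grasp_force: 59.9
clock: 21.92
eef_pos: [0.6017, 0.2103, 0.3472]
tool_rot: [0.222, 0.697, 0.376, 0.568]
ft_force: [0.9, -0.1, -3.4]
grip_width: 0.0045
grasp_force: 59.9
clock: 22.58
eef_pos: [0.5966, 0.1203, 0.3727]
tool_rot: [-0.116, 0.811, 0.229, 0.526]
ft_force: [1.5, 0.2, -3.5]
grip_width: 0.0047
grasp_force: 59.8
t 22.58 p [596.6 120.3 372.7] z [ 0.799  0.494 -0.342] y [-0.429  0.868  0.25 ] f [ 1.5  0.2 -3.5] w 4.7 59.8 q [-0.05 -0.09 -0.71 -0.21  0.56  0.04]
[ 571.65714121 -213.80538049  175.2622951 ]
calls 2 each [ -12.5 -167.1  -68.7] [-0.673  0.017  0.368] rows/call 6.2
   [-0.25 -0.03 -0.54  0.24  0.7  -0.57] OK
   [-0.37  0.06 -0.37  0.59  0.65 -1.15] OK
   [-0.45  0.13 -0.27  0.73  0.5  -1.59] OK
   [-0.5   0.18 -0.25  0.7   0.32 -1.97] OK
```

```bash

python3 -m inch '[-2,-20,-8,-0.084,0.002,0.046,0, -4,-40,-16,-0.168,0.004,0.092,0, -5,-62,-25,-0.252,0.006,0.138,0, -6,-83,-34,-0.336,0.008,0.184,0, -8,-104,-43,-0.42,0.01,0.23,0, -9,-125,-52,-0.504,0.013,0.276,0, -11,-146,-60,-0.589,0.015,0.322,0, -12,-167,-69,-0.673,0.017,0.368,0]'
python3 -m inch '[-2,-20,-8,-0.084,0.002,0.046,0, -4,-40,-16,-0.168,0.004,0.092,0, -5,-62,-25,-0.252,0.006,0.138,0, -6,-83,-34,-0.336,0.008,0.184,0, -8,-104,-43,-0.42,0.01,0.23,0, -9,-125,-52,-0.504,0.013,0.276,0, -11,-146,-60,-0.589,0.015,0.322,0, -12,-167,-69,-0.673,0.017,0.368,0]'
python3 - <<'E'
from hang import *
st(); g=np.load("g2.npz");Rt,t=g["R"],g["t"]
p,T=tool_for(1,22.5,30,(Rt,t)); print(p); plan(p,T)
E
```

```text
clock: 23.25
eef_pos: [0.5854, -0.0471, 0.3046]
tool_rot: [-0.426, 0.81, 0.044, 0.402]
ft_force: [1.2, -0.0, -2.7]
grip_width: 0.0046
grasp_force: 59.7
clock: 23.92
eef_pos: [0.5735, -0.2135, 0.2358]
tool_rot: [-0.673, 0.691, -0.147, 0.219]
ft_force: [-0.1, 0.4, -3.9]
grip_width: 0.0046
grasp_force: 59.6
t 23.92 p [ 573.5 -213.5  235.8] z [ 0.501  0.092 -0.861] y [-0.866  0.051 -0.498] f [-0.1  0.4 -3.9] w 4.6 59.6 q [-0.51  0.19 -0.24  0.71  0.33 -1.98]
[ 563.01310034 -213.27570373  170.2622951 ]
calls 1 each [-10.5   0.2 -65.5] [-0.006 -0.005 -0.009] rows/call 1.6
   [-0.51  0.21 -0.31  0.62  0.33 -1.98] OK
   [-0.51  0.23 -0.38  0.53  0.33 -1.98] OK
```

```bash

python3 -m inch '[-10,0,-25,-0.006,-0.005,-0.009,0, -10,0,-45,-0.006,-0.005,-0.009,0, -10,0,-60,-0.006,-0.005,-0.009,0, -10,0,-65,-0.006,-0.005,-0.009,0, -10,0,-65,-0.006,-0.005,-0.009,0, -10,0,-65,-0.006,-0.005,-0.009,0]'
cat > ov.py <<'E'
from hang import *
def overlay(G,name,box=(185,235,90,70)):
    o=bot.get_obs(); Tt=R.from_quat(o["tool_rot"]).as_matrix(); Rl,t=G
    Rg=Tt@Rl.T; og=o["eef_pos"]*1000-Rg@t; ims=[]
    H=R.from_euler("z",HY).as_matrix()
    for n,(x,y,w,h) in(("scene",(170,140,150,110)),("top",(330,150,150,110))):
        im=bot.camera(n)[y:y+h,x:x+w]; k=5.3/2; k=4.0*(1 if n=="scene" else 1)*.66*1.0 if 0 else 2.65*2
        im=cv2.resize(im,None,fx=k,fy=k,interpolation=2)
        f=lambda P:np.int32(((proj(n,np.array(P)/1000)-[x,y]+.5)*k))
        q=lambda L,z=0:f([og+Rg@np.array([a,b,z]) for a,b in L])
        cv2.polylines(im,[q([(-62,-44),(62,-44),(62,44),(-62,44)])],True,(0,255,0),1)
        for s in(-25,25):
            cv2.polylines(im,[q([(-6,s-10),(14,s-10),(14,s+10),(-6,s+10)])],True,(0,255,0),1)
        for yy in(-130,-80,-25,25,80,130):
            P=HO+H@(np.array([0,yy,105])+12*np.array([.5,0,-s3])+14*np.array([s3,0,.5])); c=f([P])[0]; cv2.circle(im,tuple(map(int,c)),6,(255,0,255),1)
        ims.append(im)
    cv2.imwrite(name,cv2.resize(np.vstack(ims),None,fx=.515,fy=.515,interpolation=3) if 0 else np.hstack([cv2.resize(i,(400,300),interpolation=3) for i in ims]))
E
python3 - <<'E'
from ov import *
st(); g=np.load("g2.npz"); overlay((g["R"],g["t"]),"pics/o1.png")
E
```

```text
clock: 24.42
eef_pos: [0.5646, -0.2129, 0.1738]
tool_rot: [-0.669, 0.693, -0.152, 0.221]
ft_force: [-0.1, 0.0, -2.7]
grip_width: 0.0045
grasp_force: 59.6
t 24.42 p [ 564.6 -212.9  173.8] z [ 0.51   0.084 -0.856] y [-0.86   0.059 -0.507] f [-0.1  0.  -2.7] w 4.5 59.6 q [-0.51  0.23 -0.37  0.53  0.33 -1.97]
```

View pics/o1.png

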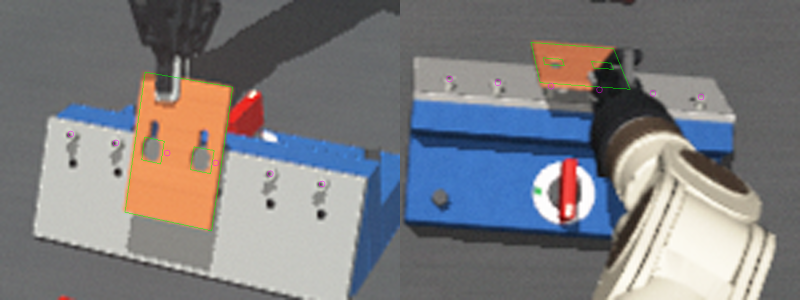

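The overlay matches the orange clean face, the keyholes and the screw heads within about 1 px. The clean side faces out. I'll insert along the normal.

```bash
python3 - <<'E'
from hang import *
g=np.load("g2.npz");Rt,t=g["R"],g["t"]
for u,f in((22.5,14),(22.5,4),(22.5,0),(0,0),(-3,0)): print(u,f);p,T=tool_for(1,u,f,(Rt,t)); plan(p,T,n=1)
E
```

```text
22.5 14
calls 1 each [-16.6   1.3 -13.8] [-0.001  0.008  0.003] rows/call 0.5
   [-0.52  0.22 -0.39  0.52  0.33 -1.98] OK
   [-0.53  0.22 -0.42  0.5   0.33 -1.99] OK
22.5 4
calls 1 each [-25.2   1.8 -18.8] [-0.001  0.008  0.003] rows/call 0.8
   [-0.52  0.22 -0.4   0.51  0.33 -1.98] OK
   [-0.53  0.21 -0.44  0.49  0.33 -2.  ] OK
22.5 0
calls 1 each [-28.7   2.  -20.8] [-0.001  0.008  0.003] rows/call 0.9
   [-0.52  0.22 -0.41  0.51  0.33 -1.99] OK
   [-0.54  0.21 -0.45  0.48  0.34 -2.  ] OK
0 0
calls 1 each [-17.4   1.3 -40.3] [-0.001  0.008  0.003] rows/call 1.1
   [-0.52  0.24 -0.41  0.48  0.33 -1.98] OK
   [-0.53  0.25 -0.45  0.43  0.33 -1.99] OK
-3 0
calls 1 each [-15.9   1.3 -42.9] [-0.001  0.008  0.003] rows/call 1.1
   [-0.52  0.24 -0.41  0.48  0.33 -1.98] OK
   [-0.52  0.26 -0.45  0.42  0.33 -1.99] OK
```

```bash

python3 -m inch '[-5,0,-4,0,0.008,0.003,0, -11,1,-9,0,0.008,0.003,0, -16,1,-14,0,0.008,0.003,0, -16,1,-14,0,0.008,0.003,0]'
python3 -m inch '[-3,0,-2,0,0,0,0, -6,1,-4,0,0,0,0, -8,1,-5,0,0,0,0, -8,1,-5,0,0,0,0]'
python3 - <<'E'
from hang import *
st()
g=np.load("g2.npz");Rt,t=g["R"],g["t"]
for u,f in((22.5,0),(0,0)): print(u,f);p,T=tool_for(1,u,f,(Rt,t)); plan(p,T,n=1)
E
```

```text
clock: 24.85
eef_pos: [0.5465, -0.2119, 0.1593]
tool_rot: [-0.67, 0.694, -0.149, 0.218]
ft_force: [-1.1, 0.5, -4.4]
grip_width: 0.0047
grasp_force: 59.6
clock: 25.18
eef_pos: [0.5402, -0.2114, 0.1557]
tool_rot: [-0.67, 0.693, -0.15, 0.219]
ft_force: [-0.1, 0.9, -4.9]
grip_width: 0.0048
grasp_force: 59.5
t 25.18 p [ 540.2 -211.4  155.7] z [ 0.504  0.085 -0.859] y [-0.864  0.058 -0.501] f [-0.1  0.9 -4.9] w 4.8 59.5 q [-0.53  0.22 -0.44  0.49  0.34 -2.  ]
22.5 0
calls 1 each [-3.1 -0.2 -0.5] [-0.003 -0.002  0.   ] rows/call 0.1
   [-0.54  0.21 -0.45  0.48  0.34 -2.  ] OK
   [-0.54  0.21 -0.45  0.48  0.34 -2.  ] OK
0 0
calls 1 each [  8.1  -0.9 -20. ] [-0.003 -0.002  0.   ] rows/call 0.5
   [-0.53  0.24 -0.45  0.46  0.33 -1.99] OK
   [-0.53  0.25 -0.45  0.43  0.33 -1.99] OK
```

```bash

python3 -m inch '[-1,0,-0.5,0,0,0,0, -2,0,-1,0,0,0,0, -2,0,-1,0,0,0,0]'
python3 -m inch '[2,0,-4,0,0,0,0, 4,0,-8,0,0,0,0, 6,0,-11,0,0,0,0, 8,0,-15,0,0,0,0, 9,0,-17,0,0,0,0, 9,0,-17,0,0,0,0]'
python3 - <<'E'
from hang import *
st()
g=np.load("g2.npz");Rt,t=g["R"],g["t"]
p,T=tool_for(1,0,0,(Rt,t)); plan(p,T,n=1)
E
```

```text
clock: 25.43
eef_pos: [0.5388, -0.2116, 0.1552]
tool_rot: [-0.67, 0.693, -0.15, 0.219]
ft_force: [0.5, -0.1, -3.3]
grip_width: 0.0047
grasp_force: 59.6
clock: 25.93
eef_pos: [0.5477, -0.2113, 0.1371]
tool_rot: [-0.67, 0.693, -0.15, 0.219]
ft_force: [-0.4, -0.4, -3.7]
grip_width: 0.005
grasp_force: 59.6
t 25.93 p [ 547.7 -211.3  137.1] z [ 0.504  0.086 -0.86 ] y [-0.864  0.057 -0.501] f [-0.4 -0.4 -3.7] w 5.0 59.6 q [-0.53  0.25 -0.45  0.44  0.33 -1.99]
calls 1 each [ 0.6 -1.1 -1.4] [-0.003 -0.003 -0.   ] rows/call 0.0
   [-0.53  0.25 -0.45  0.43  0.33 -1.99] OK
   [-0.53  0.25 -0.45  0.43  0.33 -1.99] OK
```

```bash

python3 -m inch '[0.5,0,-0.9,0,0,0,0, 1,0,-1.7,0,0,0,0, 1,0,-1.7,0,0,0,0]'
python3 -m inch '[0.5,0,-0.9,0,0,0,0, 1,0,-1.7,0,0,0,0, 1,0,-1.7,0,0,0,0]'
python3 -m inch '[0.5,0,-0.9,0,0,0,0, 1,0,-1.7,0,0,0,0, 1,0,-1.7,0,0,0,0]'
python3 -c "
from hang import *
st()"
```

```text
clock: 26.18
eef_pos: [0.549, -0.2116, 0.1365]
tool_rot: [-0.67, 0.693, -0.15, 0.219]
ft_force: [0.6, -0.0, -3.8]
grip_width: 0.0048
grasp_force: 59.6
clock: 26.43
eef_pos: [0.5499, -0.2117, 0.1353]
tool_rot: [-0.67, 0.693, -0.151, 0.219]
ft_force: [-2.8, -0.3, -0.8]
grip_width: 0.0042
grasp_force: 60.4
clock: 26.68
eef_pos: [0.5502, -0.2119, 0.1349]
tool_rot: [-0.67, 0.693, -0.151, 0.219]
ft_force: [-14.8, 0.5, 12.4]
grip_width: 0.0042
grasp_force: 63.0
t 26.68 p [ 550.2 -211.9  134.9] z [ 0.506  0.084 -0.858] y [-0.862  0.058 -0.503] f [-14.8   0.5  12.4] w 4.2 63.0 q [-0.52  0.26 -0.45  0.43  0.33 -1.99]
```

```bash

python3 -m inch '[0,0,0,0,0,0,12, 0,0,0,0,0,0,14, 0,0,0,0,0,0,14, 0,0,0,0,0,0,14]'
python3 -c "
from hang import *
st()"
python3 -m inch '[-5,-1,9,0,0,0,14, -10,-2,17,0,0,0,14, -20,-3,34,0,0,0,20, -30,-5,52,0,0,0,40, -45,-8,78,0,0,0,60, -60,-10,104,0,0,0,60, -60,-10,104,0,0,0,60]'
python3 - <<'E'
from ov import *
st(); g=np.load("g2.npz"); Rt,t=g["R"],g["t"]
ims=[]
for n,(x,y,w,h) in(("scene",(170,150,150,110)),("top",(330,150,150,110))):
    k=4; im=cv2.resize(bot.camera(n)[y:y+h,x:x+w],None,fx=k,fy=k,interpolation=2)
    o,Rg=guard_hang(1,0,0)
    q=np.int32((proj(n,np.array([o+Rg@np.array([a,b,0]) for a,b in[(-62,-44),(62,-44),(62,44),(-62,44)]])/1000)-[x,y]+.5)*k)
    cv2.polylines(im,[q],True,(0,255,0),1); ims.append(cv2.resize(im,(400,300)))
cv2.imwrite("pics/o2.png",np.hstack(ims))
E
```

```text
clock: 27.02
eef_pos: [0.5516, -0.2118, 0.1337]
tool_rot: [-0.67, 0.693, -0.151, 0.219]
ft_force: [0.1, -0.1, 0.6]
grip_width: 0.0119
grasp_force: 0.0
t 27.02 p [ 551.6 -211.8  133.7] z [ 0.506  0.084 -0.858] y [-0.862  0.057 -0.503] f [ 0.1 -0.1  0.6] w 11.9 0.0 q [-0.52  0.26 -0.45  0.43  0.33 -1.99]
clock: 27.6
eef_pos: [0.4915, -0.2236, 0.2442]
tool_rot: [-0.669, 0.692, -0.155, 0.22]
ft_force: [1.7, 0.2, 1.2]
grip_width: 0.0513
grasp_force: 0.0
t 27.6 p [ 491.5 -223.6  244.2] z [ 0.513  0.079 -0.855] y [-0.859  0.056 -0.51 ] f [1.7 0.2 1.2] w 51.3 0.0 q [-0.62  0.05 -0.38  0.73  0.37 -2.08]
```

View pics/o2.png

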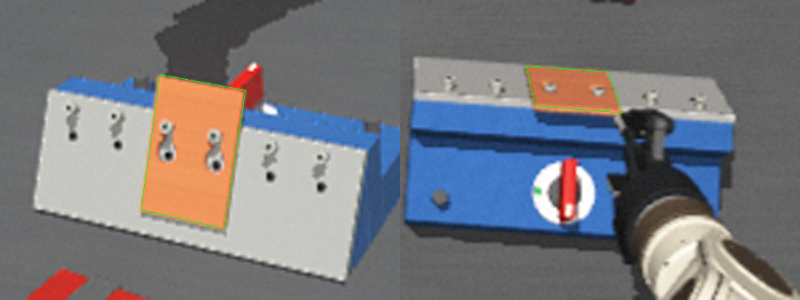

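Guard 2 hangs fully down on the middle pair and matches the predicted outline, copper side out. Next is guard 1, so I'll re-measure it.

```bash
python3 - <<'E'
from plan import *
im=bot.camera("top").astype(int)
m=((im.max(2)<115)&(im[...,2]-im[...,0]>8)).astype(np.uint8); m=cv2.morphologyEx(m,3,np.ones((3,3))); m[:150]=0;m[260:]=0;m[:,320:]=0
for c in cv2.findContours(m,0,1)[0]:
    if cv2.contourArea(c)>300: print("guard",cv2.minAreaRect(np.array([atz("top",q[0],.096)[:2]*1000 for q in c],np.float32)))
print([(np.round(r["uv"]),round(r["confidence"],2),atz("top",r["uv"],.096).round(3)) for r in bot.silhouettes("top","guardA")])
plan([494,45,230],tool([0,0,-1],[-1,0,0]))
plan([494,45,230],tool([0,0,-1],[1,0,0]))
E
```

```text
guard ((493.7877502441406, 116.69300842285156), (123.6367416381836, 90.2328109741211), 0.523665726184845)
guard ((494.92572021484375, 834.1175537109375), (271.951904296875, 86.6865005493164), 5.50560188293457)
[(array([279., 213.]), 0.79, array([0.492, 0.12 , 0.096])), (array([222., 293.]), 0.69, array([0.275, 0.267, 0.096])), (array([392., 222.]), 0.45, array([ 0.469, -0.187,  0.096])), (array([375., 204.]), 0.27, array([ 0.52 , -0.14 ,  0.096]))]
calls 1 each [  3.5 266.5  -6.8] [-0.098  0.528  0.034] rows/call 6.4
   [-0.24  0.07 -0.28  0.97  0.11 -1.78] OK
   [ 0.09  0.24 -0.05  1.27  0.   -1.48] OK
calls 4 each [ 0.9 66.6 -1.7] [ 0.203  0.038 -0.749] rows/call 6.3
   [-0.48 -0.01 -0.47  0.64  0.22 -1.56] OK
   [-0.33 -0.05 -0.49  0.64  0.04 -1.05] OK
   [-0.18 -0.03 -0.45  0.72 -0.11 -0.54] OK
   [-0.07  0.03 -0.37  0.86 -0.2  -0.05] OK
   [ 0.01  0.1  -0.26  1.01 -0.22  0.43] OK
   [ 0.06  0.16 -0.16  1.14 -0.18  0.87] OK
   [ 0.08  0.22 -0.09  1.24 -0.1   1.27] OK
   [ 0.09  0.24 -0.05  1.27  0.    1.66] OK
```

```bash

python3 -m inch '[0,38,0,-0.014,0.075,0.005,60, 1,76,0,-0.028,0.15,0.01,60, 1,114,0,-0.042,0.226,0.015,60, 2,152,0,-0.056,0.3,0.02,60, 2,190,0,-0.07,0.377,0.025,60, 3,228,-3,-0.084,0.45,0.029,60, 3,266,-7,-0.098,0.528,0.034,60, 3,272,-7,-0.098,0.528,0.034,60]'
python3 -m inch '[0,0,-40,0,0,0,60, 0,0,-80,0,0,0,60, 0,0,-110,0,0,0,60, 0,0,-121,0,0,0,60, 0,0,-121,0,0,0,60]'
python3 - <<'E'
from plan import *
st(); plan([494,50,110.7],tool([0,0,-1],[-1,0,0]))
E
```

```text
clock: 28.47
eef_pos: [0.4946, 0.0566, 0.2267]
tool_rot: [0.71, -0.704, -0.003, 0.002]
ft_force: [1.0, -0.9, -0.5]
grip_width: 0.0512
grasp_force: 0.0
clock: 28.88
eef_pos: [0.4906, 0.0507, 0.1088]
tool_rot: [0.708, -0.706, -0.002, 0.002]
ft_force: [-9.7, 0.0, 13.8]
grip_width: 0.0516
grasp_force: 6.8
t 28.88 p [490.6  50.7 108.8] z [-0.006  0.001 -1.   ] y [-1.    -0.002  0.006] f [-9.7  0.  13.8] w 51.6 6.8 q [ 0.1   0.35 -0.25  0.98  0.   -1.47]
calls 1 each [ 3.4 -0.7  1.9] [-0.001 -0.006 -0.002] rows/call 0.1
   [ 0.1   0.35 -0.25  0.98  0.   -1.47] OK
   [ 0.1   0.35 -0.25  0.98  0.   -1.47] OK
```

```bash

python3 -m inch '[2,0,4,0,-0.006,-0.002,60, 2,0,4,0,-0.006,-0.002,60, 2,0,4,0,-0.006,-0.002,60]'
```

```text
clock: 29.13
eef_pos: [0.4957, 0.0504, 0.1123]
tool_rot: [-0.707, 0.708, -0.002, 0.002]
ft_force: [0.7, -0.0, -0.7]
grip_width: 0.0511
grasp_force: 0.0
```

```bash

python3 -m inch '[-1,5,-1,0,0,0,60, -1,12,-1,0,0,0,60, -1,22,-1,0,0,0,60, -1,32,-1,0,0,0,60, -1,42,-1,0,0,0,60, -1,52,-1,0,0,0,60, -1,62,-1,0,0,0,60, -1,72,-1,0,0,0,60]'
python3 -m inch '[0,10,0,0,0,0,60, 0,20,0,0,0,0,60, 0,30,0,0,0,0,60, 0,40,0,0,0,0,60, 0,50,0,0,0,0,60, 0,60,0,0,0,0,60, 0,70,0,0,0,0,60, 0,80,0,0,0,0,60]'
python3 -m inch '[0,10,0,0,0,0,60, 0,20,0,0,0,0,60, 0,30,0,0,0,0,60, 0,40,0,0,0,0,60, 0,50,0,0,0,0,60, 0,60,0,0,0,0,60, 0,70,0,0,0,0,60, 0,80,0,0,0,0,60]'
python3 -m inch '[0,1,0,0,0,0,60, 0,-8,0,0,0,0,60, 0,-10,30,0,0,0,60, 0,-10,70,0,0,0,60, 0,-20,110,0,0,0,60, 0,-30,140,0,0,0,60]'
python3 - <<'E'
from plan import *
st(); plan([628,340,230],tool([0,0,-1],[0,1,0])); plan([628,340,230],tool([0,0,-1],[0,-1,0]))
E
```

```text
clock: 29.8
eef_pos: [0.495, 0.1235, 0.1123]
tool_rot: [-0.707, 0.707, -0.003, 0.002]
ft_force: [0.3, -2.1, 1.1]
grip_width: 0.0511
grasp_force: 1.1
clock: 30.47
eef_pos: [0.4949, 0.2032, 0.1122]
tool_rot: [-0.707, 0.708, -0.002, 0.002]
ft_force: [0.3, -3.5, 1.6]
grip_width: 0.0512
grasp_force: 1.9
clock: 31.13
eef_pos: [0.4948, 0.2833, 0.1121]
tool_rot: [-0.707, 0.708, -0.002, 0.002]
ft_force: [-0.4, -4.2, 2.3]
grip_width: 0.0511
grasp_force: 2.6
clock: 31.63
eef_pos: [0.4951, 0.2526, 0.2549]
tool_rot: [-0.707, 0.707, -0.002, 0.004]
ft_force: [0.5, 1.2, 0.2]
grip_width: 0.0518
grasp_force: 0.0
t 31.63 p [495.1 252.6 254.9] z [ 0.008  0.003 -1.   ] y [-1.     0.    -0.008] f [0.5 1.2 0.2] w 51.8 0.0 q [ 0.47  0.34  0.15  1.37 -0.   -1.1 ]
calls 2 each [ 66.4  43.7 -12.4] [ 0.002  0.004 -0.785] rows/call 6.3
   [ 0.48  0.43  0.26  1.4  -0.   -0.7 ] OK
   [ 0.49  0.52  0.39  1.43 -0.   -0.3 ] OK
   [ 0.49  0.61  0.53  1.48 -0.    0.1 ] OK
   [ 0.5   0.71  0.69  1.55 -0.    0.5 ] OK
calls 2 each [ 66.4  43.7 -12.4] [-0.004  0.002  0.786] rows/call 6.3
   [ 0.48  0.43  0.26  1.4   0.   -1.48] OK
   [ 0.49  0.52  0.38  1.43  0.   -1.87] OK
   [ 0.49  0.61  0.53  1.48  0.   -2.26] OK
   [ 0.5   0.71  0.69  1.55  0.   -2.65] OK
```

```bash

python3 -m inch '[43,43,-17,0,0,-0.785,60, 43,43,-17,0,0,-0.785,60, 43,43,-17,0,0,-0.785,60, 43,43,-17,0,0,-0.785,60, 43,43,-17,0,0,-0.785,60, 43,43,-17,0,0,-0.785,60, 43,43,-17,0,0,-0.785,60]'
python3 -m inch '[43,43,-17,0,0,-0.785,60, 43,43,-17,0,0,-0.785,60, 43,43,-17,0,0,-0.785,60, 43,43,-17,0,0,-0.785,60, 43,43,-17,0,0,-0.785,60, 43,43,-17,0,0,-0.785,60, 43,43,-17,0,0,-0.785,60]'
python3 - <<'E'
from plan import *
st()
im=bot.camera("top").astype(int)
m=((im.max(2)<115)&(im[...,2]-im[...,0]>8)).astype(np.uint8); m=cv2.morphologyEx(m,3,np.ones((3,3))); m[:150]=0;m[260:]=0;m[:,320:]=0
for c in cv2.findContours(m,0,1)[0]:
    if cv2.contourArea(c)>300: print("guard",cv2.minAreaRect(np.array([atz("top",q[0],.096)[:2]*1000 for q in c],np.float32)))
plan([582,339,111.3],tool([0,0,-1],[0,1,0]))
bot.camera("scene"); print([(np.round(r["uv"],1),round(r["confidence"],2),atz("scene",r["uv"],.09).round(3)) for r in bot.spot_point("scene","guardA")])
E
```

```text
clock: 32.22
eef_pos: [0.5377, 0.2952, 0.2345]
tool_rot: [-0.38, 0.925, -0.002, 0.001]
ft_force: [0.4, -0.7, -0.3]
grip_width: 0.0511
grasp_force: 0.0
clock: 32.8
eef_pos: [0.5808, 0.3382, 0.2174]
tool_rot: [0.003, 1.0, -0.003, -0.001]
ft_force: [-0.2, 0.3, -0.1]
grip_width: 0.0516
grasp_force: 0.0
t 32.8 p [580.8 338.2 217.4] z [-0.001 -0.006 -1.   ] y [ 0.005  1.    -0.006] f [-0.2  0.3 -0.1] w 51.6 0.0 q [ 0.53  0.61  0.48  1.44 -0.    0.53]
guard ((527.0107421875, 311.82183837890625), (357.8413391113281, 52.91498947143555), 31.863672256469727)
guard ((512.24072265625, 832.6868286132812), (305.70977783203125, 95.7402572631836), 4.966021537780762)
calls 1 each [   1.2    0.9 -106.1] [ 0.006 -0.001  0.004] rows/call 2.6
   [ 0.53  0.64  0.38  1.32 -0.    0.53] OK
   [ 0.53  0.67  0.3   1.2  -0.    0.53] OK
[(array([446.7, 196.7]), 0.87, array([0.424, 0.277, 0.09 ])), (array([474.9, 219.4]), 0.58, array([0.508, 0.342, 0.09 ])), (array([373.6, 196.4]), 0.58, array([0.471, 0.106, 0.09 ])), (array([242.7, 199.2]), 0.26, array([ 0.57 , -0.199,  0.09 ]))]
```

```bash

python3 -m inch '[9,0,-30,0.006,0,0.004,60, 9,0,-65,0.006,0,0.004,60, 9,0,-90,0.006,0,0.004,60, 9,0,-103,0.006,0,0.004,60, 9,0,-106,0.006,0,0.004,60, 9,0,-106,0.006,0,0.004,60, 9,0,-106,0.006,0,0.004,60]'
```

```text
clock: 33.53
eef_pos: [0.5901, 0.3384, 0.1124]
tool_rot: [-0.002, 1.0, -0.0, 0.0]
ft_force: [0.1, -0.9, 1.1]
grip_width: 0.0515
grasp_force: 0.0
```

Now the drag to TCP x≈559, at a height of 111.4.

```bash

python3 -m inch '[-3,0,-1,0,0,0,60, -9,0,-1,0,0,0,60, -14,0,-1,0,0,0,60, -19,0,-1,0,0,0,60, -24,0,-1,0,0,0,60, -28,0,-1,0,0,0,60, -31,0,-1,0,0,0,60, -31,0,-1,0,0,0,60]'
python3 -m inch '[3,0,0,0,0,0,60, 10,0,20,0,0,0,60, 10,0,60,0,0,0,60, 10,0,100,0,0,0,60, 10,0,130,0,0,0,60, 10,0,130,0,0,0,60]'
python3 - <<'E'
from plan import *
st(); plan([430,450,222],tool([np.cos(.12),-np.sin(.12),0],[0,0,1]))
E
```

```text
clock: 34.2
eef_pos: [0.5585, 0.3386, 0.1115]
tool_rot: [-0.002, 1.0, -0.0, 0.0]
ft_force: [0.4, 0.4, 0.7]
grip_width: 0.0513
grasp_force: 0.3
clock: 34.7
eef_pos: [0.5717, 0.34, 0.2498]
tool_rot: [-0.002, 1.0, 0.003, 0.006]
ft_force: [0.1, 1.0, 0.9]
grip_width: 0.0514
grasp_force: 0.0
t 34.7 p [571.7 340.  249.8] z [ 0.012  0.007 -1.   ] y [-0.003  1.     0.007] f [0.1 1.  0.9] w 51.4 0.0 q [ 0.54  0.58  0.5   1.48 -0.    0.53]
calls 3 each [-47.2  36.7  -9.3] [ 0.385 -0.427 -0.431] rows/call 5.8
   [0.57 0.33 0.07 1.   0.01 0.79] OK
   [ 0.66  0.17 -0.29  0.53 -0.09  1.08] OK
   [ 0.81  0.11 -0.57  0.08 -0.32  1.36] OK
   [ 0.99  0.21 -0.74 -0.36 -0.66  1.6 ] OK
   [ 1.16  0.43 -0.77 -0.77 -1.04  1.75] OK
   [ 1.27  0.74 -0.67 -1.4  -1.39  1.57] OK
```

```bash

python3 -m inch '[-47,37,-9,0.385,-0.427,-0.431,60, -47,37,-9,0.385,-0.427,-0.431,60, -47,37,-9,0.385,-0.427,-0.431,60, -47,37,-9,0.385,-0.427,-0.431,60, -47,37,-9,0.385,-0.427,-0.431,60, -47,37,-9,0.385,-0.427,-0.431,60, -47,37,-9,0.385,-0.427,-0.431,60]'
python3 -m inch '[-47,37,-9,0.385,-0.427,-0.431,60, -47,37,-9,0.385,-0.427,-0.431,60, -47,37,-9,0.385,-0.427,-0.431,60, -47,37,-9,0.385,-0.427,-0.431,60, -47,37,-9,0.385,-0.427,-0.431,60, -47,37,-9,0.385,-0.427,-0.431,60, -47,37,-9,0.385,-0.427,-0.431,60]'
python3 -m inch '[-47,37,-9,0.385,-0.427,-0.431,60, -47,37,-9,0.385,-0.427,-0.431,60, -47,37,-9,0.385,-0.427,-0.431,60, -47,37,-9,0.385,-0.427,-0.431,60, -47,37,-9,0.385,-0.427,-0.431,60, -47,37,-9,0.385,-0.427,-0.431,60, -47,37,-9,0.385,-0.427,-0.431,60, -47,37,-9,0.385,-0.427,-0.431,60]'
python3 - <<'E'
from plan import *
st(); plan([425,450,94],tool([np.cos(.12),-np.sin(.12),0],[0,0,1]))
im=bot.camera("top"); i=im.astype(int)
m=((i.max(2)<115)&(i[...,2]-i[...,0]>8)).astype(np.uint8); m=cv2.morphologyEx(m,3,np.ones((3,3))); m[:150]=0;m[260:]=0;m[:,320:]=0
for c in cv2.findContours(m,0,1)[0]:
    if cv2.contourArea(c)>300: print("guard",cv2.minAreaRect(np.array([atz("top",q[0],.096)[:2]*1000 for q in c],np.float32)))
cv2.imwrite("pics/k6.png",cv2.resize(im[140:280,130:330],None,fx=4,fy=4,interpolation=2))
E
```

```text
clock: 35.28
eef_pos: [0.5162, 0.372, 0.2264]
tool_rot: [0.209, 0.938, 0.185, 0.206]
ft_force: [-1.7, 0.5, -0.8]
grip_width: 0.0512
grasp_force: 0.0
clock: 35.87
eef_pos: [0.4737, 0.4134, 0.2193]
tool_rot: [0.392, 0.756, 0.349, 0.391]
ft_force: [-0.8, 0.7, -0.2]
grip_width: 0.0512
grasp_force: 0.0
clock: 36.53
eef_pos: [0.4292, 0.4523, 0.2117]
tool_rot: [0.527, 0.476, 0.47, 0.525]
ft_force: [0.7, 0.7, -0.6]
grip_width: 0.0513
grasp_force: 0.0
t 36.53 p [429.2 452.3 211.7] z [ 0.994 -0.106 -0.007] y [0.008 0.003 1.   ] f [ 0.7  0.7 -0.6] w 51.3 0.0 q [ 1.27  0.75 -0.67 -1.38 -1.38  1.6 ]
calls 1 each [  -4.2   -2.3 -117.7] [ 0.003 -0.008 -0.014] rows/call 2.8
   [ 1.27  0.9  -0.65 -1.53 -1.39  1.59] OK
   [ 1.28  1.05 -0.6  -1.66 -1.4   1.57] OK
guard ((405.1995849609375, 831.67578125), (92.3775863647461, 74.89738464355469), 5.074099063873291)
guard ((486.3603820800781, 340.7814025878906), (123.23736572265625, 90.07524871826172), 0.4705171287059784)
guard ((532.26416015625, 854.3067626953125), (139.6037139892578, 66.35633087158203), 31.389541625976562)
```

View pics/k6.png

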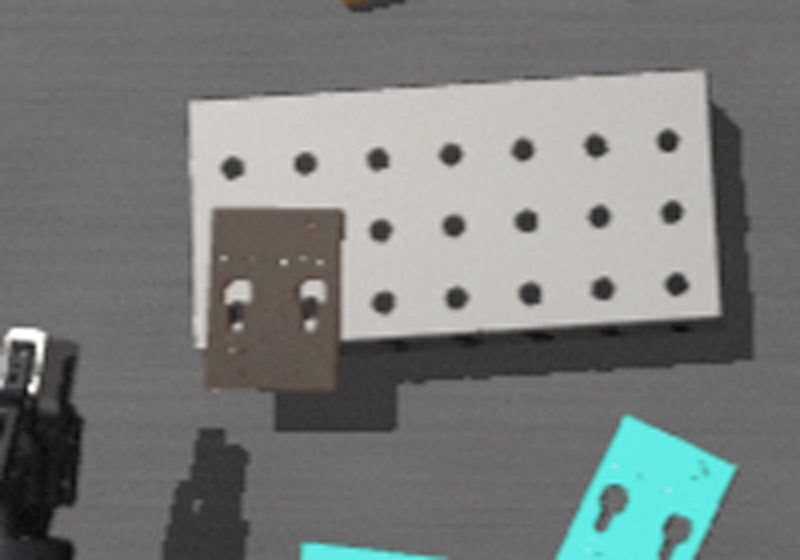

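Guard 1 is squarely overhanging, measured centre (486,341). I'll slide in as before.

```bash

python3 -m inch '[-4,0,-35,0,-0.006,-0.008,60, -4,0,-75,0,-0.006,-0.008,60, -4,0,-105,0,-0.006,-0.008,60, -4,0,-117,0,-0.006,-0.008,60, -4,0,-117,0,-0.006,-0.008,60, -4,-15,-117,0,-0.006,-0.008,60, -4,-30,-117,0,-0.006,-0.008,60]'
python3 - <<'E'
from plan import *
st(); plan([423,343,93],tool([np.cos(.12),-np.sin(.12),0],[0,0,1]))
E
```

```text
clock: 37.17
eef_pos: [0.4248, 0.4209, 0.0986]
tool_rot: [0.528, 0.47, 0.471, 0.527]
ft_force: [0.1, -0.6, 0.1]
grip_width: 0.0513
grasp_force: 0.0
t 37.17 p [424.8 420.9  98.6] z [ 0.994 -0.114 -0.001] y [ 0.    -0.002  1.   ] f [ 0.1 -0.6  0.1] w 51.3 0.0 q [ 1.26  1.05 -0.68 -1.72 -1.37  1.58]
calls 1 each [ -1.8 -77.9  -5.6] [-0.002 -0.    -0.006] rows/call 1.9
   [ 1.24  1.07 -0.76 -1.84 -1.35  1.57] OK
   [ 1.21  1.11 -0.85 -1.96 -1.33  1.57] OK
```

```bash

python3 -m inch '[0,-12,-3,0,0,0,60, 0,-24,-5,0,0,0,60, 0,-38,-5,0,0,0,60, 0,-52,-5,0,0,0,60, -1,-66,-5,0,0,0,60, -2,-76,-5,0,0,0,60, -2,-76,-5,0,0,0,60, -2,-76,-5,0,0,0,60]'
python3 -m inch '[0,0,0,0,0,0,40, 0,0,0,0,0,0,20, 0,0,0,0,0,0,0, 0,0,0,0,0,0,0, 0,0,0,0,0,0,0, 0,0,0,0,0,0,0, 0,0,0,0,0,0,0]'
python3 - <<'E'
from plan import *
st()
o=bot.get_obs(); Rt=R.from_quat(o["tool_rot"]).as_matrix(); Rg0=R.from_euler("z",.004).as_matrix()
go=np.array([486.2,340,90.]); t=Rg0.T@(o["eef_pos"]*1000-go); np.savez("g1.npz",R=Rg0.T@Rt,t=t); print(t)
E
```

```text
clock: 37.83
eef_pos: [0.4227, 0.3443, 0.0932]
tool_rot: [0.528, 0.47, 0.471, 0.527]
ft_force: [-0.5, 0.3, 0.6]
grip_width: 0.0513
grasp_force: 0.0
clock: 38.42
eef_pos: [0.4219, 0.3442, 0.0929]
tool_rot: [0.529, 0.47, 0.472, 0.527]
ft_force: [0.3, 0.0, 5.9]
grip_width: 0.0045
grasp_force: 59.8
t 38.42 p [421.9 344.2  92.9] z [ 0.994 -0.114 -0.   ] y [-0.    -0.003  1.   ] f [0.3 0.  5.9] w 4.5 59.8 q [ 1.21  1.12 -0.85 -1.96 -1.32  1.58]
[-64.25707386   4.48080201   2.93461612]
```

```bash

python3 -m inch '[0,0,10,0,0,0,0, 0,-1,30,0,0,0,0, 0,-3,55,0,0,0,0, 0,-3,80,0,0,0,0, 5,-3,97,0,0,0,0, 20,-3,105,0,0,0,0, 20,-3,105,0,0,0,0]'
python3 -m inch '[30,-8,25,0,0,0,0, 60,-16,50,0,0,0,0, 90,-24,75,0,0,0,0, 120,-30,100,0,0,0,0, 150,-36,120,0,0,0,0, 166,-39,131,0,0,0,0, 166,-39,131,0,0,0,0]'
python3 -m inch '[-1,-11,3,-0.085,0,0.049,0, -2,-22,6,-0.17,0,0.098,0, -2,-33,9,-0.255,0,0.147,0, -3,-45,12,-0.34,0,0.196,0, -3,-56,15,-0.425,0,0.245,0, -4,-67,18,-0.51,0,0.294,0, -5,-78,21,-0.595,0,0.343,0, -5,-90,25,-0.68,0,0.393,0]'
python3 -m inch '[-1,-11,3,-0.085,0,0.049,0, -2,-22,6,-0.17,0,0.098,0, -2,-33,9,-0.255,0,0.147,0, -3,-45,12,-0.34,0,0.196,0, -3,-56,15,-0.425,0,0.245,0, -4,-67,18,-0.51,0,0.294,0, -5,-78,21,-0.595,0,0.343,0, -5,-90,25,-0.68,0,0.393,0]'
python3 - <<'E'
from hang import *
st(); g=np.load("g1.npz");Rt,t=g["R"],g["t"]
p,T=tool_for(2,22.5,40,(Rt,t)); print(p); plan(p+[0,0,60],T)
E
```

```text
clock: 39.0
eef_pos: [0.4428, 0.3405, 0.1987]
tool_rot: [0.529, 0.47, 0.471, 0.527]
ft_force: [-0.1, 0.2, -5.2]
grip_width: 0.0048
grasp_force: 60.1
clock: 39.58
eef_pos: [0.6102, 0.2998, 0.3305]
tool_rot: [0.529, 0.468, 0.471, 0.528]
ft_force: [-0.8, -0.7, -4.2]
grip_width: 0.0046
grasp_force: 60.1
clock: 40.25
eef_pos: [0.6007, 0.2113, 0.3467]
tool_rot: [0.221, 0.697, 0.377, 0.569]
ft_force: [1.2, 0.2, -4.3]
grip_width: 0.0045
grasp_force: 60.0
clock: 40.92
eef_pos: [0.5954, 0.1213, 0.3723]
tool_rot: [-0.117, 0.811, 0.231, 0.525]
ft_force: [0.4, -0.3, -6.2]
grip_width: 0.0044
grasp_force: 59.8
t 40.92 p [595.4 121.3 372.3] z [ 0.798  0.497 -0.342] y [-0.432  0.866  0.252] f [ 0.4 -0.3 -6.2] w 4.4 59.8 q [-0.05 -0.09 -0.71 -0.21  0.57  0.04]
[578.66235687 -95.78263649 175.75274705]
calls 2 each [  -8.4 -108.5  -68.3] [-0.671  0.016  0.369] rows/call 6.2
   [-0.18 -0.05 -0.56  0.2   0.65 -0.51] OK
   [-0.24  0.02 -0.42  0.5   0.58 -1.01] OK
   [-0.27  0.07 -0.35  0.64  0.42 -1.41] OK
   [-0.27  0.1  -0.35  0.62  0.22 -1.75] OK
```

```bash

python3 -m inch '[-1,-14,-8,-0.084,0.002,0.046,0, -2,-27,-17,-0.168,0.004,0.092,0, -3,-41,-26,-0.252,0.006,0.138,0, -4,-54,-34,-0.336,0.008,0.184,0, -5,-68,-43,-0.42,0.01,0.23,0, -6,-81,-51,-0.503,0.012,0.276,0, -7,-95,-60,-0.587,0.014,0.323,0, -8,-108,-68,-0.671,0.016,0.369,0]'
python3 -m inch '[-1,-14,-8,-0.084,0.002,0.046,0, -2,-27,-17,-0.168,0.004,0.092,0, -3,-41,-26,-0.252,0.006,0.138,0, -4,-54,-34,-0.336,0.008,0.184,0, -5,-68,-43,-0.42,0.01,0.23,0, -6,-81,-51,-0.503,0.012,0.276,0, -7,-95,-60,-0.587,0.014,0.323,0, -8,-108,-68,-0.671,0.016,0.369,0]'
python3 - <<'E'
from hang import *
st(); g=np.load("g1.npz");Rt,t=g["R"],g["t"]
p,T=tool_for(2,22.5,30,(Rt,t)); plan(p,T,n=1)
E
```

```text
clock: 41.58
eef_pos: [0.588, 0.013, 0.3049]
tool_rot: [-0.426, 0.81, 0.047, 0.401]
ft_force: [-0.3, 0.0, -5.2]
grip_width: 0.0042
grasp_force: 59.6
clock: 42.25
eef_pos: [0.5798, -0.0945, 0.2374]
tool_rot: [-0.674, 0.691, -0.143, 0.219]
ft_force: [0.0, 0.4, -5.7]
grip_width: 0.0045
grasp_force: 59.5
t 42.25 p [579.8 -94.5 237.4] z [ 0.496  0.097 -0.863] y [-0.869  0.051 -0.493] f [ 0.   0.4 -5.7] w 4.5 59.5 q [-0.27  0.11 -0.34  0.64  0.23 -1.76]
calls 1 each [ -9.8  -0.8 -66.7] [-0.006 -0.008 -0.009] rows/call 1.6
   [-0.27  0.13 -0.41  0.55  0.22 -1.76] OK
   [-0.27  0.16 -0.48  0.44  0.22 -1.75] OK
```

```bash

python3 -m inch '[-9,-1,-25,-0.006,-0.008,-0.009,0, -9,-1,-45,-0.006,-0.008,-0.009,0, -9,-1,-60,-0.006,-0.008,-0.009,0, -9,-1,-66,-0.006,-0.008,-0.009,0, -9,-1,-66,-0.006,-0.008,-0.009,0, -9,-1,-66,-0.006,-0.008,-0.009,0]'
python3 - <<'E'
from ov import *
st(); g=np.load("g1.npz"); G=(g["R"],g["t"]); overlay(G,"pics/o3.png")
for u,f in((22.5,14),(22.5,3),(22.5,0),(0,0)): print(u,f);p,T=tool_for(2,u,f,G); plan(p,T,n=1)
E
```

```text
clock: 42.75
eef_pos: [0.5723, -0.095, 0.1746]
tool_rot: [-0.669, 0.693, -0.15, 0.222]
ft_force: [0.9, -0.3, -3.7]
grip_width: 0.0047
grasp_force: 59.6
t 42.75 p [572.3 -95.  174.6] z [ 0.508  0.09  -0.857] y [-0.861  0.06  -0.505] f [ 0.9 -0.3 -3.7] w 4.7 59.6 q [-0.27  0.15 -0.47  0.45  0.23 -1.75]
22.5 14
calls 1 each [-17.6   1.2 -14.3] [-0.003  0.01   0.002] rows/call 0.5
   [-0.28  0.15 -0.5   0.43  0.22 -1.76] OK
   [-0.28  0.14 -0.52  0.42  0.22 -1.76] OK
22.5 3
calls 1 each [-27.1   1.8 -19.8] [-0.003  0.01   0.002] rows/call 0.8
   [-0.28  0.14 -0.51  0.42  0.23 -1.76] OK
   [-0.28  0.13 -0.55  0.4   0.23 -1.77] OK
22.5 0
calls 1 each [-29.7   2.  -21.3] [-0.003  0.01   0.002] rows/call 0.9
   [-0.28  0.14 -0.51  0.42  0.23 -1.76] OK
   [-0.29  0.13 -0.56  0.39  0.23 -1.77] OK
0 0
calls 1 each [-18.5   1.3 -40.7] [-0.003  0.01   0.002] rows/call 1.1
   [-0.28  0.16 -0.52  0.39  0.22 -1.76] OK
   [-0.28  0.18 -0.56  0.34  0.22 -1.76] OK
```

View pics/o3.png

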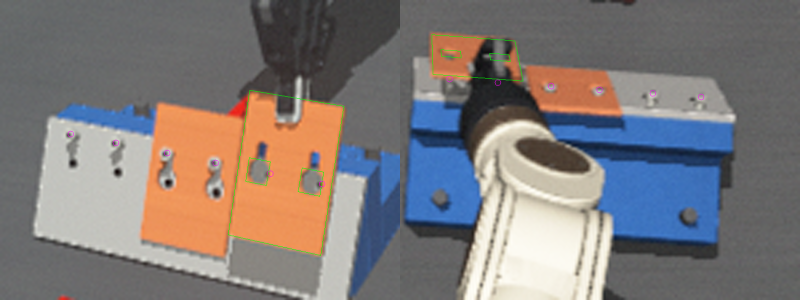

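The overlay matches guard 1 before the +y pair, and guard 2 still hangs in the middle. I'll insert as before.

```bash

python3 -m inch '[-5,0,-4,-0.003,0.01,0.002,0, -11,1,-9,-0.003,0.01,0.002,0, -17,1,-14,-0.003,0.01,0.002,0, -17,1,-14,-0.003,0.01,0.002,0]'
python3 -m inch '[-3,0,-2,0,0,0,0, -6,0.5,-4,0,0,0,0, -9,0.5,-5,0,0,0,0, -9,0.5,-5,0,0,0,0]'
python3 - <<'E'
from hang import *
st(); g=np.load("g1.npz"); G=(g["R"],g["t"])
for u,f in((22.5,0),(0,0)): p,T=tool_for(2,u,f,G); plan(p,T,n=1)
E
```

```text
clock: 43.18
eef_pos: [0.5529, -0.0941, 0.1599]
tool_rot: [-0.671, 0.694, -0.146, 0.217]
ft_force: [-1.1, -0.1, -5.3]
grip_width: 0.0042
grasp_force: 59.6
clock: 43.52
eef_pos: [0.5459, -0.094, 0.1565]
tool_rot: [-0.67, 0.694, -0.148, 0.218]
ft_force: [-0.3, 0.2, -5.4]
grip_width: 0.0048
grasp_force: 59.7
t 43.52 p [545.9 -94.  156.5] z [ 0.501  0.087 -0.861] y [-0.865  0.057 -0.498] f [-0.3  0.2 -5.4] w 4.8 59.7 q [-0.28  0.13 -0.55  0.4   0.23 -1.77]
calls 1 each [-1.9  0.3 -0.8] [-0.001 -0.002  0.001] rows/call 0.0
   [-0.29  0.13 -0.55  0.4   0.23 -1.77] OK
   [-0.29  0.13 -0.56  0.39  0.23 -1.77] OK
calls 1 each [  9.4  -0.4 -20.3] [-0.001 -0.002  0.001] rows/call 0.5
   [-0.28  0.16 -0.56  0.37  0.23 -1.76] OK
   [-0.28  0.18 -0.56  0.34  0.22 -1.76] OK
```

```bash

python3 -m inch '[-1,0,-0.5,0,0,0,0, -1.5,0,-0.8,0,0,0,0, -1.5,0,-0.8,0,0,0,0]'
python3 -m inch '[2,0,-4,0,0,0,0, 4,0,-8,0,0,0,0, 6,0,-11,0,0,0,0, 8,0,-15,0,0,0,0, 10,-0.5,-18,0,0,0,0, 10,-0.5,-18,0,0,0,0]'
python3 -m inch '[0.5,0,-0.9,0,0,0,0, 1,0,-1.7,0,0,0,0, 1,0,-1.7,0,0,0,0]'
python3 -m inch '[0.5,0,-0.9,0,0,0,0, 1,0,-1.7,0,0,0,0, 1,0,-1.7,0,0,0,0]'
python3 - <<'E'
from hang import *
st(); g=np.load("g1.npz"); G=(g["R"],g["t"])
p,T=tool_for(2,0,0,G); plan(p,T,n=1)
E
```

```text
clock: 43.77
eef_pos: [0.5455, -0.0942, 0.1564]
tool_rot: [-0.67, 0.693, -0.148, 0.219]
ft_force: [-0.4, -0.3, -5.2]
grip_width: 0.0044
grasp_force: 59.7
clock: 44.27
eef_pos: [0.5554, -0.0947, 0.1372]
tool_rot: [-0.671, 0.693, -0.148, 0.218]
ft_force: [-0.5, -0.6, -6.5]
grip_width: 0.0041
grasp_force: 59.5
clock: 44.52
eef_pos: [0.5563, -0.0947, 0.1364]
tool_rot: [-0.67, 0.693, -0.148, 0.218]
ft_force: [-0.0, -2.0, -4.8]
grip_width: 0.0045
grasp_force: 59.6
clock: 44.77
eef_pos: [0.5568, -0.0947, 0.136]
tool_rot: [-0.67, 0.693, -0.149, 0.219]
ft_force: [-10.3, -0.7, 8.6]
grip_width: 0.0047
grasp_force: 62.2
t 44.77 p [556.8 -94.7 136. ] z [ 0.502  0.087 -0.86 ] y [-0.865  0.057 -0.499] f [-10.3  -0.7   8.6] w 4.7 62.2 q [-0.28  0.18 -0.56  0.34  0.22 -1.76]
calls 1 each [-1.5  0.4  0.2] [-0.    -0.001  0.001] rows/call 0.0
   [-0.28  0.18 -0.56  0.34  0.22 -1.76] OK
   [-0.28  0.18 -0.56  0.34  0.22 -1.76] OK
```

```bash

python3 -m inch '[0,0,0,0,0,0,12, 0,0,0,0,0,0,14, 0,0,0,0,0,0,14, 0,0,0,0,0,0,14]'
python3 -m inch '[-5,-1,9,0,0,0,14, -10,-2,17,0,0,0,14, -20,-3,34,0,0,0,20, -30,-5,52,0,0,0,40, -45,-8,78,0,0,0,60, -60,-10,104,0,0,0,60, -60,-10,104,0,0,0,60]'
python3 - <<'E'
from hang import *
st(); plan([479,-192,235],tool([0,0,-1],[.061,.998,0]))
E
```

```text
clock: 45.1
eef_pos: [0.5585, -0.0946, 0.136]
tool_rot: [-0.671, 0.693, -0.149, 0.219]
ft_force: [0.8, 0.2, -0.0]
grip_width: 0.0122
grasp_force: 0.0
clock: 45.68
eef_pos: [0.4986, -0.1057, 0.2456]
tool_rot: [-0.67, 0.692, -0.153, 0.221]
ft_force: [0.5, 0.5, 0.4]
grip_width: 0.0514
grasp_force: 0.0
t 45.68 p [ 498.6 -105.7  245.6] z [ 0.51   0.084 -0.856] y [-0.86   0.056 -0.507] f [0.5 0.5 0.4] w 51.4 0.0 q [-0.35 -0.06 -0.49  0.65  0.26 -1.82]
calls 2 each [ -9.8 -43.1  -5.3] [ 0.18   0.243 -0.778] rows/call 6.7
   [-0.31 -0.02 -0.41  0.76  0.11 -1.41] OK
   [-0.31  0.06 -0.29  0.93  0.02 -1.03] OK
   [-0.33  0.16 -0.14  1.11 -0.02 -0.66] OK
   [-0.38  0.28  0.01  1.3   0.   -0.32] OK
```

```bash

python3 -m inch '[-10,-43,-5,0.18,0.243,-0.778,60, -10,-43,-5,0.18,0.243,-0.778,60, -10,-43,-5,0.18,0.243,-0.778,60, -10,-43,-5,0.18,0.243,-0.778,60, -10,-43,-5,0.18,0.243,-0.778,60, -10,-43,-5,0.18,0.243,-0.778,60, -10,-43,-5,0.18,0.243,-0.778,60, -10,-43,-5,0.18,0.243,-0.778,60]'
python3 -m inch '[-10,-43,-5,0.18,0.243,-0.778,60, -10,-43,-5,0.18,0.243,-0.778,60, -10,-43,-5,0.18,0.243,-0.778,60, -10,-43,-5,0.18,0.243,-0.778,60, -10,-43,-5,0.18,0.243,-0.778,60, -10,-43,-5,0.18,0.243,-0.778,60, -10,-43,-5,0.18,0.243,-0.778,60, -10,-43,-5,0.18,0.243,-0.778,60]'
python3 - <<'E'
from hang import *
st(); plan([478,-191,100],tool([0,0,-1],[.061,.998,0]))
x,y,w,h=170,140,165,124;k=4.8; im=cv2.resize(bot.camera("scene")[y:y+h,x:x+w],None,fx=k,fy=k,interpolation=2)
for j in(1,2):
    o,Rg=guard_hang(j,0,0)
    q=np.int32((proj("scene",np.array([o+Rg@np.array([a,b,0]) for a,b in[(-62,-44),(62,-44),(62,44),(-62,44)]])/1000)-[x,y]+.5)*k)
    cv2.polylines(im,[q],True,(0,255,0),1)
cv2.imwrite("pics/o4.png",im)
E
```

```text
clock: 46.35
eef_pos: [0.4889, -0.1474, 0.2345]
tool_rot: [-0.349, 0.926, -0.079, 0.121]
ft_force: [0.2, -0.5, -0.6]
grip_width: 0.0513
grasp_force: 0.0
clock: 47.02
eef_pos: [0.4782, -0.1911, 0.2283]
tool_rot: [0.031, 0.999, 0.005, 0.002]
ft_force: [0.9, 0.4, -0.6]
grip_width: 0.0511
grasp_force: 0.0
t 47.02 p [ 478.2 -191.1  228.3] z [ 0.004  0.01  -1.   ] y [0.063 0.998 0.011] f [ 0.9  0.4 -0.6] w 51.1 0.0 q [-0.39  0.28 -0.    1.28  0.01 -0.32]
calls 1 each [-2.000e-01  1.000e-01 -1.283e+02] [-0.01   0.004  0.002] rows/call 3.1
   [-0.38  0.33 -0.12  1.13  0.01 -0.32] OK
   [-0.38  0.39 -0.21  0.97  0.   -0.32] OK
```

View pics/o4.png

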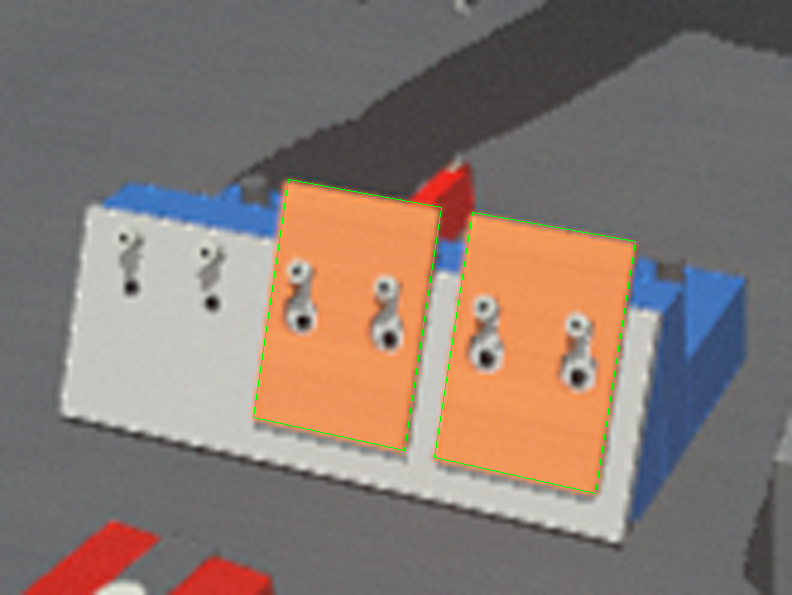

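Both guards hang fully down, on the middle and +y pairs, matching the predicted outlines. Their pin holes are clear. I'll lock the knob.

```bash

python3 -m inch '[0,0,-40,-0.01,0.004,0,60, 0,0,-80,-0.01,0.004,0,60, 0,0,-115,-0.01,0.004,0,60, 0,0,-127,-0.01,0.004,0,60, 0,0,-127,-0.01,0.004,0,20, 0,0,-127,-0.01,0.004,0,0, 0,0,-127,-0.01,0.004,0,0, 0,0,-127,-0.01,0.004,0,0]'
python3 -m inch '[0,0,0,0,0,0,0, 0,0,0,0,0,0,0]'
python3 -m inch '[0,0,0,0,0,-0.1,0, 0,0,0,0,0,-0.2,0, 0,0,0,0,0,-0.3,0, 0,0,0,0,0,-0.4,0, 0,0,0,0,0,-0.5,0, 0,0,0,0,0,-0.6,0, 0,0,0,0,0,-0.7,0, 0,0,0,0,0,-0.8,0]'
python3 -m inch '[0,0,0,0,0,-0.1,0, 0,0,0,0,0,-0.2,0, 0,0,0,0,0,-0.3,0, 0,0,0,0,0,-0.4,0, 0,0,0,0,0,-0.5,0, 0,0,0,0,0,-0.6,0, 0,0,0,0,0,-0.7,0, 0,0,0,0,0,-0.76,0]'
python3 -c "
from h import *
st(); print(bot.get_obs()['ft_torque'])"
```

```text
clock: 47.73
eef_pos: [0.4784, -0.1916, 0.1038]
tool_rot: [0.031, 1.0, -0.001, 0.002]
ft_force: [-1.4, -2.1, 0.4]
grip_width: 0.013
grasp_force: 61.1
clock: 47.9
eef_pos: [0.4784, -0.1916, 0.1037]
tool_rot: [0.032, 0.999, -0.001, 0.002]
ft_force: [-2.7, -3.0, 5.8]
grip_width: 0.0129
grasp_force: 61.8
clock: 48.57
eef_pos: [0.4781, -0.1921, 0.1037]
tool_rot: [0.421, 0.907, -0.001, 0.002]
ft_force: [-3.0, -3.9, 5.9]
grip_width: 0.0127
grasp_force: 61.9
clock: 49.23
eef_pos: [0.4776, -0.1924, 0.1037]
tool_rot: [0.727, 0.686, -0.001, 0.002]
ft_force: [-4.6, -4.9, 7.4]
grip_width: 0.0127
grasp_force: 62.1
t 49.23 p [ 477.6 -192.4  103.7] z [ 0.001 -0.004 -1.   ] y [ 0.998 -0.058  0.001] f [-4.6 -4.9  7.4] w 12.7 62.1 q [-0.38  0.38 -0.21  0.98 -0.    1.25]
[-0.90438986  0.90000579 -0.06404466]
```

Tool y is at (0.998, -0.058), which matches the locked direction. I'll release, lift clear and check without viewing another picture.

```bash

python3 -m inch '[0,0,0,0,0,0,50, 0,0,0,0,0,0,50, 0,0,0,0,0,0,50, 0,0,0,0,0,0,50, 0,0,40,0,0,0,50, 0,0,80,0,0,0,50, 0,0,120,0,0,0,50]'
python3 -m inch '[-40,0,0,0,0,0,50, -80,0,10,0,0,0,50, -120,0,20,0,0,0,50, -120,0,20,0,0,0,50]'
python3 - <<'E'
from hang import *
st()
H=R.from_euler("z",HY).as_matrix()
im=bot.camera("scene").astype(int)
b,g,r=im[...,0],im[...,1],im[...,2]
m=((r>110)&(g<70)&(b<70)).astype(np.uint8); m[:,:230]=0;m[:,300:]=0;m[:150]=0;m[220:]=0
x,y,w,h=cv2.boundingRect(m); print("knob red bbox",x,y,w,h,"expected bar ends locked",proj("scene",[(HO+H@np.array([-85,s,103]))/1000 for s in(-30,30)]).round(1).tolist(),"open",proj("scene",[(HO+H@np.array([-85+s,0,103]))/1000 for s in(-30,30)]).round(1).tolist())
# pins: orange-yellow in entry holes
for k in(0,1,2):
  for s in(-25,25):
    P=HO+H@(np.array([0,(k-1)*105+s,105])+38*np.array([.5,0,-s3])+9*np.array([s3,0,.5])); u,v=proj("scene",[P/1000])[0].round().astype(int)
    p=im[v-3:v+4,u-3:u+4]; print("pin",k,s,((p[...,2]>150)&(p[...,1]>110)&(p[...,0]<90)).sum())
om=((r>200)&(g>110)&(g<190)&(b<130)).astype(np.uint8)
for c in cv2.findContours(om,0,1)[0]:
    if cv2.contourArea(c)>200: print("guard bbox",cv2.boundingRect(c))
for j in(1,2):
    o,Rg=guard_hang(j); q=proj("scene",np.array([o+Rg@np.array([a,b,0]) for a,b in[(-62,-44),(62,-44),(62,44),(-62,44)]])/1000); print("expected",q.min(0).round(),np.ptp(q,axis=0).round())
E
```

```text
clock: 49.82
eef_pos: [0.4767, -0.1899, 0.2224]
tool_rot: [0.725, 0.689, -0.0, -0.001]
ft_force: [0.7, -0.7, 0.2]
grip_width: 0.0424
grasp_force: 0.0
clock: 50.15
eef_pos: [0.352, -0.1895, 0.2434]
tool_rot: [0.726, 0.688, -0.001, -0.001]
ft_force: [0.2, 0.6, -0.6]
grip_width: 0.0425
grasp_force: 0.0
t 50.15 p [ 352.  -189.5  243.4] z [-0.002  0.    -1.   ] y [ 0.999 -0.054 -0.002] f [ 0.2  0.6 -0.6] w 42.5 0.0 q [-0.49  0.05 -0.25  1.28 -0.    1.13]
knob red bbox 250 176 22 14 expected bar ends locked [[251.0, 175.9], [271.4, 179.4]] open [[266.4, 172.6], [255.6, 183.0]]
pin 0 -25 3
pin 0 25 5
pin 1 -25 12
pin 1 25 12
pin 2 -25 15
pin 2 25 13
guard bbox (260, 185, 42, 58)
guard bbox (223, 178, 38, 56)
expected [222. 177.] [39. 57.]
expected [260. 184.] [42. 59.]
```

The knob bar is along y (locked), the pins are out through the entry holes, and both guards are where expected. The robot is clear, so I'm handing in.

```bash
python3 -c "
from workcell import bot
print(bot.job_done())"
```

```text
the job is handed in; nothing more can be done
None
```

I handed the job in at about 50 s on the robot's clock: both guards on the block hang fully down with the copper side outwards, on the middle and +y pairs, and the knob is locked again; no verdict came back.

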